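# Load a dip carrier, balance it and mark the balance point

## Task

Put all the turned wooden feet into the tray of the dip carrier, then find where the loaded carrier's bar balances (lifting it a little at trial points shows which end is heavy) and rest it by that point on the steel saddle of the balance stand so that it stays there level by itself. With it resting level, knock the stand's sprung pin fully down with the mallet (never with the gripper) to mark the spot, then set the mallet back on its rubber mat and stand the carrier on the bench again, clear of the stand, with all the feet still in its tray; leave the other things where they are.

Things in the scene. Friction and masses are not known exactly. Their poses are not given: they have to be found in the camera images.
- carrier: Dip carrier, loose, about 0.54 kg empty: wooden bar with an open tray at one end and a dark steel counterweight at the other, standing on both. Origin: on the plane it stands on, under the bar's middle; x along the bar to the tray, z up. Counterweight x -130 to -100, 44 wide, 40 high, on a strap up to z = 76. Loaded, its centre of mass is about 25 above the origin plane, below the bar.
- bar_mid (a point): Middle of the carrier's bar, on its axis, 65 mm above the carrier's origin. Pale bar, 22 x 22 mm, free over 100 mm either way, underside 54 and top 76 above the origin. Loaded, the balance point lies 20 mm towards the counterweight to 65 mm towards the tray from here; it depends on the feet's number, places and unknown weights.
- tray_in (a point): Centre of the tray's inner floor, on the carrier at x = 192, z = 4 mm. Inside 168 long (along the bar) x 54 wide; walls 4 thick, tops 20 above the carrier's origin plane. At its bar end an upright plywood plate, 62 wide and 76 high, faces at x = 102 and 108.
- foot1: Turned wooden furniture foot, loose, 65 g (varies), standing on its wide end; may be absent. 50 high: base 38 across up to z = 22, neck 24 across from z = 26 to 50. Origin: centre of the base, z up along the axis; balance point 13 mm up (steel insert). In the tray they may stand or lie, anywhere.
- foot2: Turned wooden furniture foot, loose, 65 g (varies), standing on its wide end; may be absent. 50 high: base 38 across up to z = 22, neck 24 across from z = 26 to 50. Origin: centre of the base, z up along the axis; balance point 13 mm up (steel insert). In the tray they may stand or lie, anywhere.
- foot3: Turned wooden furniture foot, loose, 65 g (varies), standing on its wide end; may be absent. 50 high: base 38 across up to z = 22, neck 24 across from z = 26 to 50. Origin: centre of the base, z up along the axis; balance point 13 mm up (steel insert). In the tray they may stand or lie, anywhere.
- foot4: Turned wooden furniture foot, loose, 65 g (varies), standing on its wide end; may be absent. 50 high: base 38 across up to z = 22, neck 24 across from z = 26 to 50. Origin: centre of the base, z up along the axis; balance point 13 mm up (steel insert). In the tray they may stand or lie, anywhere.
- stand: Balance stand, fixed. Origin on the bench under the saddle; z up. Base plate x -136 to +40, y -45 to +45, 12 high; grey column 44 x 50 to z = 82 under the saddle post. Sprung pin 100 mm from the saddle along the stand's -x (roughly towards the robot). The bar is to lie across the saddle, roughly along the stand's y.
- saddle (a point): Centre of the flat top of the steel saddle post, 16 x 16 mm, 130 mm above the bench. It is narrower than the bar, so fingers straddling the bar pass either side of it. If the carrier's balance point is more than 8 mm along the bar from here, it tips when let go.
- pin_top (a point): Centre of the top of the sprung pin's round steel head (26 across, 10 thick, on a grey housing 36 across whose top is at 72), 100 mm above the bench when up. It works a marking point under the saddle through a rocker.
- pin (a joint): Travel of the pin: 0 up, 0.012 m fully down; 2.4 N to start, 7.2 N fully down; springs back up.
- mallet: Mallet, loose, 0.34 kg. Origin: centre of the head's underside as it stands; x away from the handle, z up. Wooden block head 54 x 54, 64 high; handle 20 wide (y), 26 high, from x = -27 to -161, its axis 32 above the underside. Starts standing on its head on the mat, handle level. Balances about 9 mm from the head's middle towards the handle.
- mat: Rubber mat, fixed, 130 x 110 x 4; origin at the centre of its underside. The mallet's head belongs on it.
- offcut_a: Bystander (short offcut), loose; leave alone.
- offcut_b: Bystander (long offcut), loose; leave alone.
- screw_jar: Bystander (screw jar), loose; leave alone.
- tape_roll: Bystander (grey disc), loose; leave alone.
- glue: Bystander (glue bottle), loose; leave alone.
- brush: Bystander (brush), loose; leave alone.
- tin: Bystander (tin), loose; leave alone.
Things that resemble listed ones, but are neither listed nor needed, are in the scene too. What is shaped like the foot3 but blue or purple is not meant.

How it is judged:
On the way, in this order (a step that is already met when the one before it is completed fails the run):
1. all the feet are in the tray of the carrier (x of foot1 in the frame of carrier between 0.1 and 0.29 m and y of foot1 in the frame of carrier between -0.04 and 0.04 m and z of foot1 in the frame of carrier between -0.005 and 0.045 m and x of foot2 in the frame of carrier between 0.1 and 0.29 m and y of foot2 in the frame of carrier between -0.04 and 0.04 m and z of foot2 in the frame of carrier between -0.005 and 0.045 m and x of foot3 in the frame of carrier between 0.1 and 0.29 m and y of foot3 in the frame of carrier between -0.04 and 0.04 m and z of foot3 in the frame of carrier between -0.005 and 0.045 m and x of foot4 in the frame of carrier between 0.1 and 0.29 m and y of foot4 in the frame of carrier between -0.04 and 0.04 m and z of foot4 in the frame of carrier between -0.005 and 0.045 m), for 0.2 s.
2. the loaded carrier rests level on the saddle by itself, let go (all of step 1 and angle between carrier's own z axis and vertical below 0.07 rad and z of saddle in the frame of carrier between 0.046 and 0.062 m and y of saddle in the frame of carrier between -0.016 and 0.016 m and x of saddle in the frame of carrier between -0.1 and 0.1 m and contact force between carrier and stand above 2 N and contact force between the fingers and carrier below 0.2 N and linear speed of carrier below 0.03 m/s), for 0.5 s.
3. the pin is knocked fully down with the mallet, the carrier level on the saddle (value of joint pin above 0.0095 m and contact force between mallet and pin above 1 N and angle between carrier's own z axis and vertical below 0.07 rad and z of saddle in the frame of carrier between 0.046 and 0.062 m and y of saddle in the frame of carrier between -0.016 and 0.016 m and x of saddle in the frame of carrier between -0.1 and 0.1 m and contact force between carrier and stand above 2 N and contact force between the fingers and carrier below 0.2 N).
4. the pin has sprung back up (value of joint pin below 0.003 m), for 0.1 s.
At the end, for the whole second after the job is handed in: All feet are in the tray, the carrier stands upright on the bench (within 3 degrees), still and not touching the stand, the pin is up, and the mallet rests on the mat, its origin within 60 mm of the mat's centre (all of step 1 and contact force between the fingers and carrier below 0.2 N and linear speed of each of carrier, mallet below 0.03 m/s and height (world z) of carrier below 0.012 m and angle between carrier's own z axis and vertical below 0.06 rad and contact force between carrier and stand below 0.1 N and value of joint pin below 0.003 m and horizontal distance between mallet and mat below 0.06 m and height (world z) of mallet below 0.06 m and contact force between mallet and mat above 1 N).
It fails at once if the gripper presses the pin (contact force between the fingers and pin above 1 N).
It fails at once if a bystander is moved more than 40 mm (distance of any of offcut_a, offcut_b, screw_jar, tape_roll, glue, brush, tin from where it was at the start of the episode above 0.04 m).
Of foot1, foot2, foot3, foot4 only 2 to 4 are there at a start; the rules pass over those that are not, and their reading is None.
At some moment in a run one of mallet, foot1, foot2, foot3, foot4 may be knocked a few centimetres aside while the robot is not near it.
It also fails if it takes over 210 s, if anything falls off the work surface, if the arm or the gripper's body presses on something with over 40 N, if the wrist force passes 120 N, or if a joint passes its speed limit or range.

## Robot

A 7-joint arm with a two-finger parallel gripper is mounted at the origin on the work surface. World frame = base frame: x ahead of the robot, y to its left, z up, the work surface at z = 0. Lengths are in m, angles in rad, forces in N, time in s.
With the tool pointing down it reaches from about 0.4 to 0.9 m from the base axis. Payload 5.5 kg.
Tool frame: the origin (TCP) lies midway between the tips of the shut fingers; the grasp point (between the pads) lies 19 mm behind it; z points along the fingers, y is the direction in which the jaws open and shut (so a half turn about z gives the same grasp; the last joint's range is limited). The gripper opens to 85 mm and grips with 20 to 120 N. Pads are 22 mm wide; open, the fingers measure 114 mm over their backs; the gripper's body (76 mm by 85 mm) begins 54 mm behind the grasp point. The pads swing forward as they close: fully open they stand 13 mm farther back than shut.
Start: joints at [1.499, 0.501, -0.427, 1.55, 0.221, 1.138, -0.21], TCP at [0.214, -0.614, 0.231] pointing down, gripper open.
Joint ranges: [-2.88, 2.88], [-0.31, 2.03], [-1.54, 1.56], [0.2, 2.42], [-1.41, 4.55], [0.19, 2.02], [-2.57, 2.57]. Speed limits (rad/s): [2.57, 2.57, 3.14, 3.14, 3.14, 3.14, 3.14].

## Interface

Orientations are given as a 3x3 rotation matrix whose columns are the frame's x, y, z axes.
In Python, from cell import bot gives the robot as it stands.
- The arm moves only by the tool jog_arm, never from a script. Its argument "series" is a list that holds one entry, the list of rows, each a list of 7 numbers: the shift along the tool's x, y, z in cm, then the turn, a rotation vector about the tool's x, y, z in rad, then the opening, from 0 (shut) to 1 (fully open). A call has 1 to 8 rows; each row is the pose to reach, as a shift and turn from the pose measured when the call began, along the tool's axes at that moment; what a row does not reach only later rows make up. A row lasts 1/8 s, in which the tool goes at most 62.5 mm and 10.7 degrees, less where a joint would pass 70% of its speed; a pose out of reach is approached as far as the arm can. A call with a gripper value outside its range is refused whole. The fingers move at their own pace and stop on an object; "force" is the grip in N (left out, the last holds). Time passes only in rows, so rows that repeat a pose let the fingers close. It gives the time, the measured TCP pose, the force and the opening at its end, in the units of the state.
- bot.sense(): the state, without advancing time (a new reading comes with each control period).
- bot.get_image(name): name is "scene" or "top"; returns a dict with "color" (384x512x3 uint8, blue, green, red), "vertical_fov" (degrees; the focal length in pixels is half the picture's height over the tangent of half this angle, whatever the lens; pixels are square), "cx", "cy" (the principal point, pixels), "world_to_cam" (4x4, takes a point from world to camera coordinates). Camera axes: x right, y up, looking along -z (the intrinsics and any distortion apply to the point x, -y, -z); pixel columns grow to the right and rows downward; lengths in m; the calibration is good to about 2 mm. A picture is of the moment at which its call begins. There is no depth.
- bot.job_done(): hands the job in, once; it reports no verdict.
The state is a dict: "clock": time; "joints": joint angles; "qd": joint speeds; "joint_efforts": joint torques, N m; "position": TCP position; "tcp_rot": TCP orientation; "force": force on the tool from outside, world axes, zero at the start; "torque": the same for the moment, N m; "gripper_width": finger opening in m.
Only numpy, scipy, OpenCV 4.12 (cv2) and the standard library are available. Lean on these libraries where they do the work, as an engineer would, in place of code of your own. Each camera call takes 0.05 s, during which the arm holds its last target.

## Working session

There is one attempt and no reset: what is moved stays moved. The work goes in short steps, Python scripts to look and compute and a tool call to move; the robot and the scene stay as the last step left them, time stands still between calls to the robot, and variables do not carry over. Pictures are saved under pics/ and viewed, and the job is handed in when it is done.

Besides the shell and the picture viewer there is one more tool, called after "Request:" as name([rows], argument=value, ...), one row to a line, values as JSON. jog_arm: Moves the arm, as the interface text tells. Its arguments: {"type":"object","properties":{"series":{"type":"array","items":{"type":"array","items":{"type":"array","items":{"type":"number"}}}},"force":{"type":"number"}},"required":["series"]}

```bash
ls; mkdir -p pics
python3 - <<'E'
from cell import bot
import cv2,numpy as np
s=bot.sense()
for k,v in s.items(): print(k,np.round(v,3).tolist())
for n in ["scene","top"]:
    d=bot.get_image(n)
    cv2.imwrite(f"pics/{n}0.png",d["color"])
    print(n,{k:(np.round(v,4).tolist()) for k,v in d.items() if k!="color"})
E
```

```text
pics
clock 0.0
joints [1.499, 0.502, -0.427, 1.551, 0.221, 1.138, -0.21]
qd [0.001, 0.001, 0.0, -0.001, -0.001, 0.001, 0.0]
joint_efforts [0.0, -56.953, -5.817, -28.094, 0.01, 0.012, -0.0]
position [0.213, -0.613, 0.23]
tcp_rot [[0.944, 0.329, -0.001], [0.329, -0.944, 0.002], [0.0, -0.002, -1.0]]
force [0.037, 0.673, -0.424]
torque [0.032, 0.006, -0.021]
gripper_width 0.086
scene {'vertical_fov': 52.4416, 'cx': 258.5423, 'cy': 191.6326, 'world_to_cam': [[0.1048, 0.9944, -0.0165, -0.062], [-0.5162, 0.0685, 0.8537, 0.1713], [0.8501, -0.0809, 0.5204, -1.7348], [0.0, 0.0, 0.0, 1.0]]}
top {'vertical_fov': 47.3411, 'cx': 256.1792, 'cy': 187.3004, 'world_to_cam': [[0.0087, -0.9998, -0.019, 0.0253], [0.9913, 0.0061, 0.1316, -0.5425], [-0.1314, -0.02, 0.9911, -1.4678], [0.0, 0.0, 0.0, 1.0]]}
```

Run:
```python
import cv2
for n in ["scene","top"]:
    i=cv2.imread(f"pics/{n}0.png"); cv2.imwrite(f"pics/{n}0b.png",cv2.resize(i,(800,600),interpolation=cv2.INTER_CUBIC))
```

```text
(no output)
```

View pics/scene0b.png

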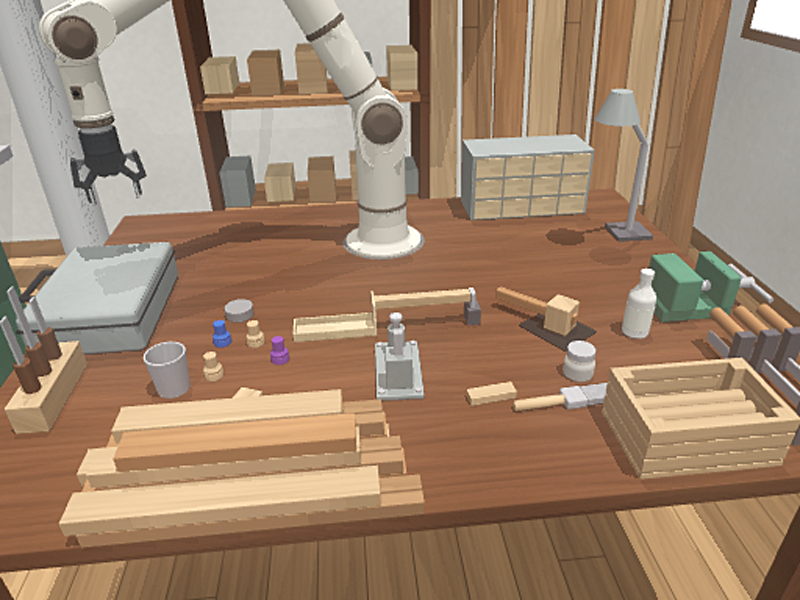

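View pics/top0b.png

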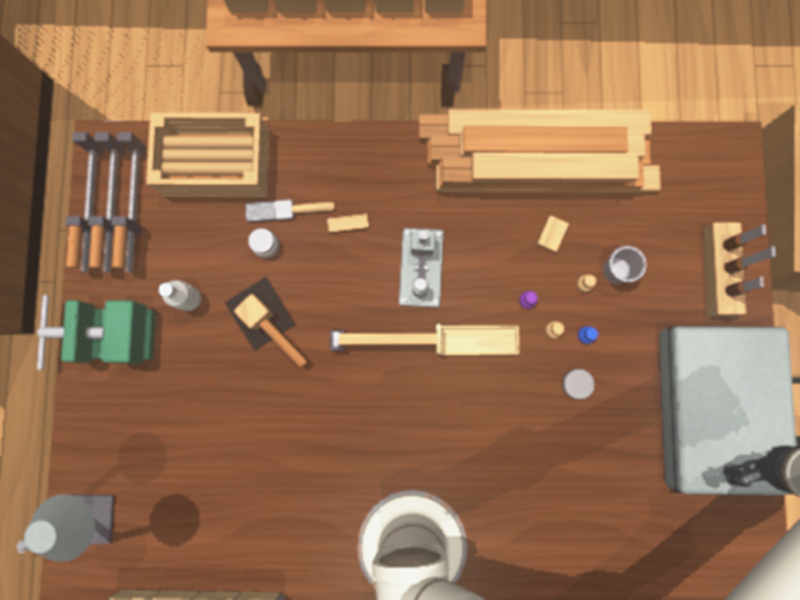

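```bash
cat > h.py <<'E'
import cv2,numpy as np
from cell import bot
def cam(d):
    h=d["color"].shape[0]; f=h/2/np.tan(np.radians(d["vertical_fov"])/2)
    return f,d["cx"],d["cy"],np.array(d["world_to_cam"])
def proj(d,p):
    f,cx,cy,T=cam(d); q=T[:3,:3]@np.array(p,float)+T[:3,3]
    return np.array([cx+f*q[0]/-q[2], cy-f*q[1]/-q[2]])
def unp(d,uv,z):
    f,cx,cy,T=cam(d); R=T[:3,:3]; c=-R.T@T[:3,3]
    r=R.T@np.array([(uv[0]-cx)/f,-(uv[1]-cy)/f,-1.]); return c+r*(z-c[2])/r[2]
def crop(d,x0,y0,x1,y1,name,k=None):
    i=d["color"][y0:y1,x0:x1]; k=k or min(800/(x1-x0),600/(y1-y0))
    i=cv2.resize(i,None,fx=k,fy=k,interpolation=cv2.INTER_CUBIC)
    st=10 if k>=3 else 20
    for u in range((x0+st-1)//st*st,x1,st):
        cv2.line(i,(int((u-x0+.5)*k),0),(int((u-x0+.5)*k),5),(0,0,255),1); cv2.putText(i,str(u),(int((u-x0+.5)*k)-10,16),0,.38,(0,0,255),1)
    for v in range((y0+st-1)//st*st,y1,st):
        cv2.line(i,(0,int((v-y0+.5)*k)),(5,int((v-y0+.5)*k)),(0,0,255),1); cv2.putText(i,str(v),(7,int((v-y0+.5)*k)+4),0,.38,(0,0,255),1)
    cv2.imwrite("pics/"+name,i[:600,:800])
E
python3 - <<'E'
from h import *
t=bot.get_image("top"); s=bot.get_image("scene")
crop(t,205,140,345,245,"c1.png"); crop(t,320,140,440,230,"c2.png"); crop(t,90,120,250,240,"c3.png")
crop(s,90,180,290,330,"c4.png"); crop(s,180,170,420,300,"c5.png")
p=bot.sense()["position"]; print(proj(t,p),proj(s,p))
print(proj(t,[0,0,0]))
E
```

```text
[478.20804016 293.52835458] [ 74.42918331 130.76838676]
[263.73328554 349.19677545]
```

View pics/c1.png

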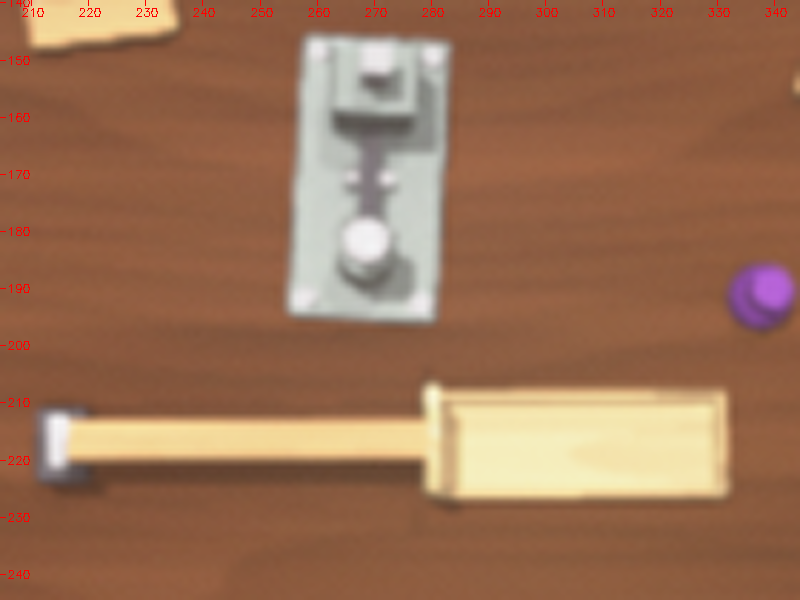

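View pics/c2.png

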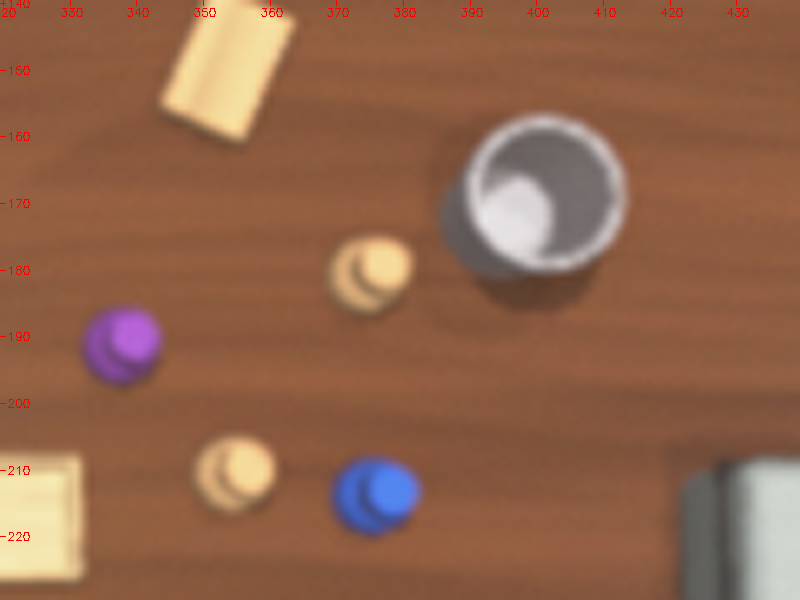

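View pics/c3.png

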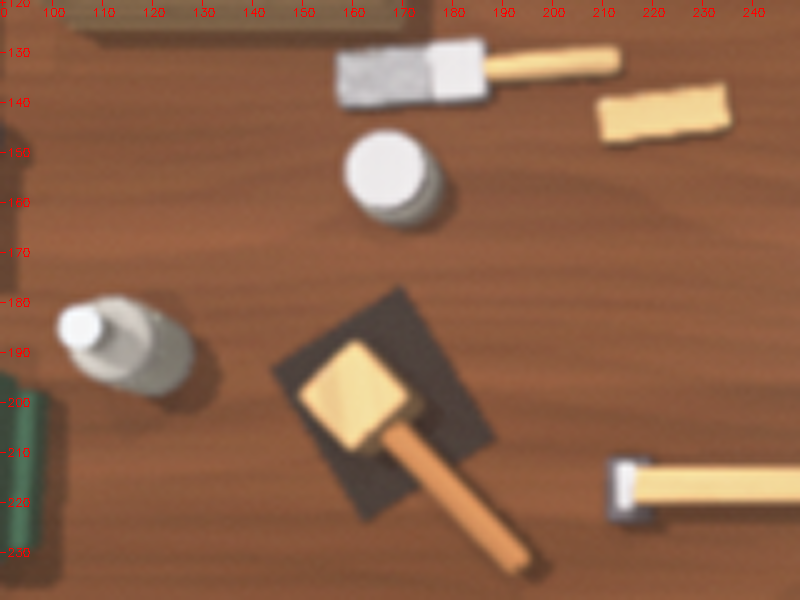

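View pics/c4.png

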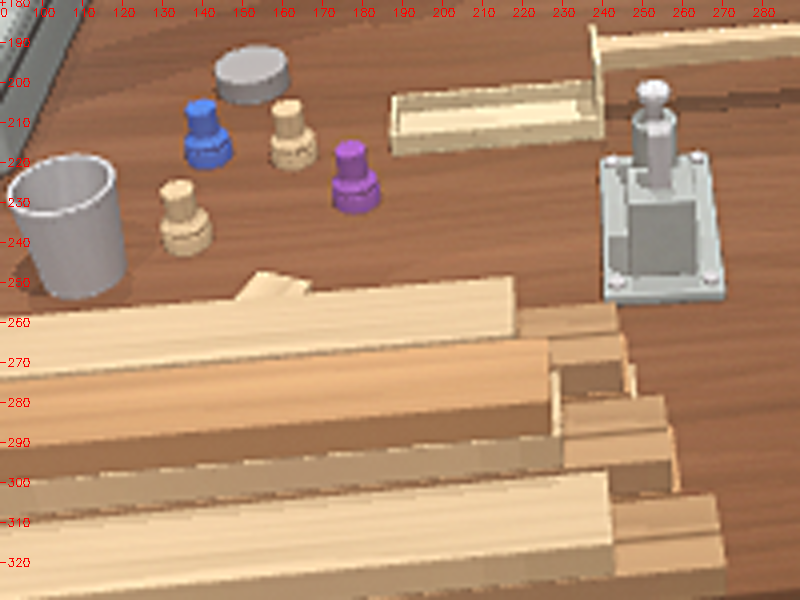

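View pics/c5.png

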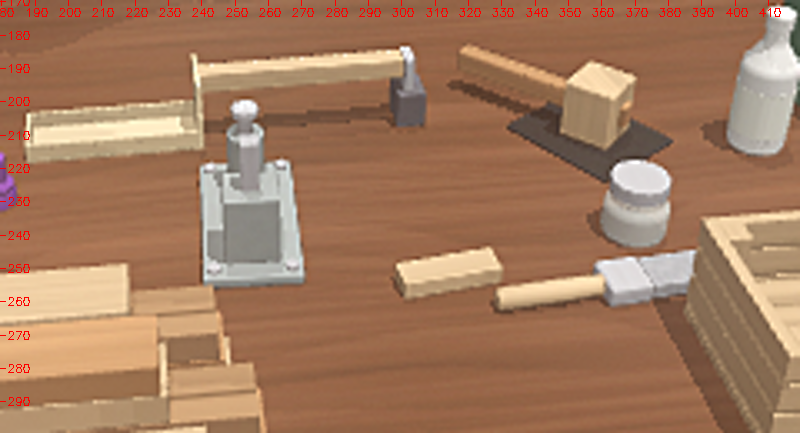

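Run:
```python
from h import *
t=bot.get_image("top"); s=bot.get_image("scene")
c1=lambda u,v:(205+u/5.714-.5,140+v/5.714-.5)
c2=lambda u,v:(320+u/6.667-.5,140+v/6.667-.5)
c3=lambda u,v:(90+u/5-.5,120+v/5-.5)
c4=lambda u,v:(90+u/4-.5,180+v/4-.5)
for n,uv,z in [("footA",c2(386,265),.05),("footB",c2(249,470),.05),("purple",c2(137,333),.05),("blue",c2(394,491),.05),("footAbase",c2(368,278),.022),("footBbase",c2(232,479),.022),
 ("saddle",c1(378,57),.13),("pin",c1(366,240),.1),("col/basefl",c1(305,37),.012),("basefr",c1(450,43),.012),("basenl",c1(289,316),.012),("basenr",c1(435,322),.012),
 ("barL",c1(68,440),.076),("barR",c1(425,440),.076),("cwL1",c1(45,410),.04),("strap",c1(57,440),.076),("plateTop",c1(433,385),.076),
 ("tr1",c1(727,390),.02),("tr2",c1(728,496),.02),("tl1",c1(440,392),.02),
 ("head",c3(355,396),.068),("handleend",c3(517,563),.049),("jar",c3(385,170),.07),("glue",c3(165,365),0.0),("mat",c3(384,405),.004)]:
    print(n,np.round(unp(t,uv,z)[:2]*1000,1))
print("scene:")
for n,uv,z in [("footA",c4(178,186),.05),("footB",c4(287,105),.05),("pin",c4(652,90),.1),("traynearL",c4(392,138),.02)]:
    print(n,np.round(unp(s,uv,z)[:2]*1000,1))
```

```text
footA [ 570.6 -381.9]
footB [ 465.6 -310.3]
purple [ 534.9 -255.1]
blue [ 455.5 -382.7]
footAbase [ 568.  -379.7]
footBbase [ 463.2 -307.3]
saddle [654.3 -18.6]
pin [553.3 -12.5]
col/basefl [692.8  25.1]
basefr [689.4 -64.4]
basenl [519.1  33.4]
basenr [516.  -55.4]
barL [438.5 159.7]
barR [440.  -47.4]
cwL1 [458.6 177.8]
strap [438.4 166.1]
plateTop [472. -52.]
tr1 [ 475.1 -230.7]
tr2 [ 411.5 -230.4]
tl1 [472.7 -58.2]
head [497.4 350.1]
handleend [387.1 240.9]
jar [652. 335.]
glue [525.7 502.1]
mat [497.9 344.9]
scene:
footA [ 568.2 -380.6]
footB [ 464.1 -309.3]
pin [557.8 -13.6]
traynearL [ 479.4 -225.8]
```

```bash
cat >> h.py <<'E'
from scipy.spatial.transform import Rotation as Ro
def tgt(p,yaw=90,tilt=None):
    "tool-down pose, tool x at yaw deg; prints the row"
    s=bot.sense(); R=np.array(s["tcp_rot"]); P=np.array(s["position"])
    a=np.radians(yaw); x=np.array([np.cos(a),np.sin(a),0]); z=np.array([0,0,-1.]); G=np.c_[x,np.cross(z,x),z]
    if tilt is not None: G=Ro.from_rotvec(tilt).as_matrix()@G
    print("shift cm",np.round(R.T@(np.array(p)-P)*100,2).tolist(),"rot",np.round(Ro.from_matrix(R.T@G).as_rotvec(),3).tolist())
E
python3 - <<'E'
from h import *
t=bot.get_image("top");s=bot.get_image("scene")
c2=lambda u,v:(320+u/6.667-.5,140+v/6.667-.5)
c4=lambda u,v:(90+u/4-.5,180+v/4-.5)
for z in (.06,.08,.1,.12): print(z,unp(t,c2(546,193),z),unp(s,c4(62,185),z))
tgt([.465,-.309,.13])
E
```

```text
0.06 [ 0.60637754 -0.46093128  0.06      ] [ 0.56984426 -0.46469511  0.06      ]
0.08 [ 0.60280879 -0.45465602  0.08      ] [ 0.59859232 -0.45393455  0.08      ]
0.1 [ 0.59924003 -0.44838076  0.1       ] [ 0.62734038 -0.44317399  0.1       ]
0.12 [ 0.59567127 -0.44210551  0.12      ] [ 0.65608844 -0.43241344  0.12      ]
shift cm [33.76, -20.52, 10.12] rot [-0.0, -0.0, -1.236]
```

Request:
jog_arm([
  [[33.8, -20.5, 5, 0, 0, -1.236, 0.65], [33.8, -20.5, 5, 0, 0, -1.236, 0.65], [33.8, -20.5, 5, 0, 0, -1.236, 0.65], [33.8, -20.5, 8, 0, 0, -1.236, 0.65], [33.8, -20.5, 10, 0, 0, -1.236, 0.65], [33.8, -20.5, 10, 0, 0, -1.236, 0.65], [33.8, -20.5, 10, 0, 0, -1.236, 0.65], [33.8, -20.5, 10, 0, 0, -1.236, 0.65]],
])

```text
clock: 1.4
position: [0.4671, -0.3052, 0.1305]
tcp_rot: [[-0.007, 1.0, 0.0], [1.0, 0.007, 0.003], [0.003, 0.0, -1.0]]
force: [-0.1, -0.3, 0.2]
gripper_width: 0.0558
```

Run:
```python
from h import *
t=bot.get_image("top");s=bot.get_image("scene")
crop(t,320,140,440,230,"d1.png"); crop(s,90,140,250,260,"d2.png")
q=bot.sense();print(q["clock"],q["position"],q["force"],q["gripper_width"],q["joints"])
tgt([.465,-.309,.029])
```

```text
1.5 [ 0.46532458 -0.30938378  0.13119416] [ 0.11109235 -0.60412273 -0.08866917] 0.05574534300383455 [ 1.11698003  0.54060518 -0.74649128  1.86030793  0.45534966  0.91918021
  0.15714399]
shift cm [0.04, -0.03, 10.22] rot [-0.0, -0.0, -0.0]
```

View pics/d1.png

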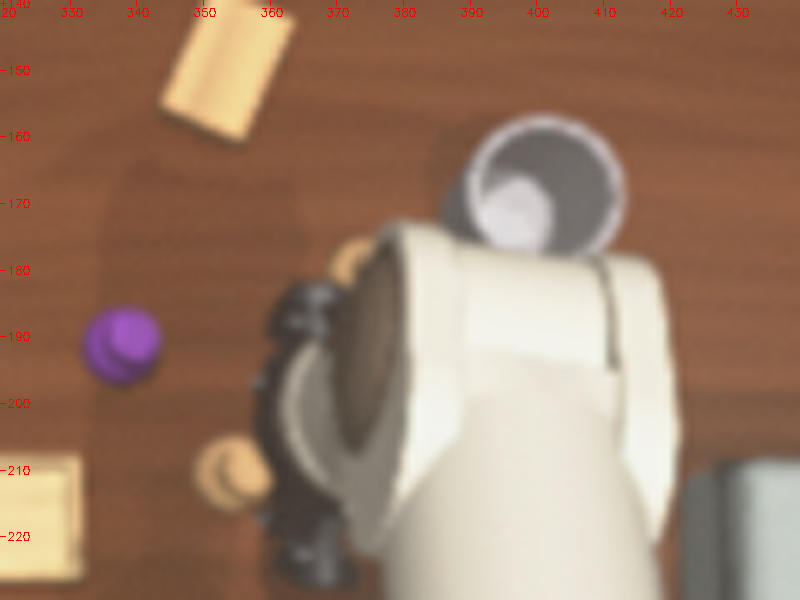

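View pics/d2.png

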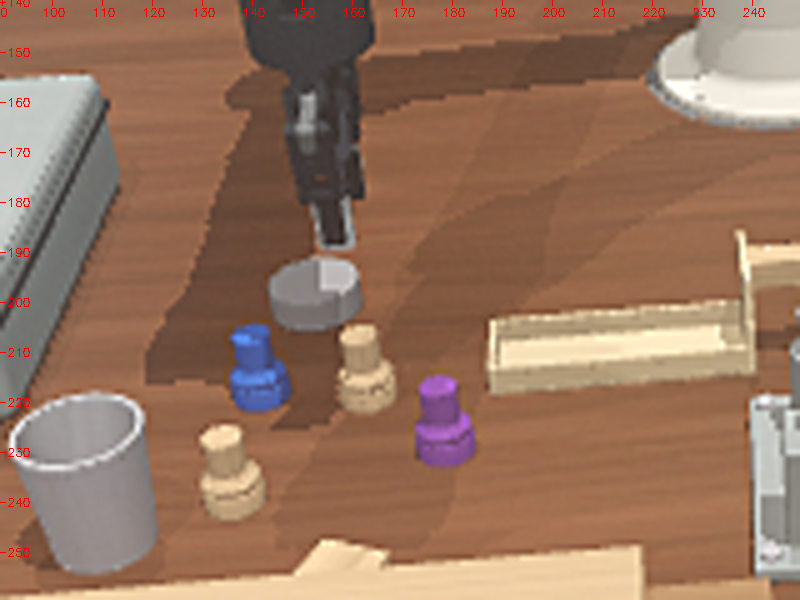

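Request:
jog_arm([
  [[0, 0, 4, 0, 0, 0, 0.65], [0, 0, 7, 0, 0, 0, 0.65], [0, 0, 9, 0, 0, 0, 0.65], [0, 0, 10.2, 0, 0, 0, 0.65], [0, 0, 10.2, 0, 0, 0, 0.65], [0, 0, 10.2, 0, 0, 0, 0], [0, 0, 10.2, 0, 0, 0, 0], [0, 0, 10.2, 0, 0, 0, 0]],
], force=30)

```text
clock: 2.5
position: [0.4662, -0.3098, 0.0302]
tcp_rot: [[0.0, 1.0, 0.001], [1.0, -0.0, -0.001], [-0.001, 0.001, -1.0]]
force: [0.3, -0.2, 4.1]
gripper_width: 0.0229
```

Request:
jog_arm([
  [[0, 0, 0, 0, 0, 0, 0], [0, 0, 0, 0, 0, 0, 0], [0, 0, -3, 0, 0, 0, 0], [0, 0, -7, 0, 0, 0, 0], [0, 0, -10, 0, 0, 0, 0], [0, 0, -10, 0, 0, 0, 0]],
])

```text
clock: 3.25
position: [0.4675, -0.3105, 0.1323]
tcp_rot: [[0.001, 1.0, 0.004], [1.0, -0.001, -0.004], [-0.004, 0.004, -1.0]]
force: [0.4, -0.5, -0.7]
gripper_width: 0.0229
```

Run:
```python
from h import *
s=bot.get_image("scene")
crop(s,90,140,250,260,"d3.png")
q=bot.sense();print(q["clock"],q["position"],q["force"],q["gripper_width"])
tgt([.442,-.105,.131]);tgt([.442,-.105,.036])
```

```text
3.3 [ 0.46620389 -0.31017351  0.13074137] [ 0.4393596   0.27640542 -0.60239748] 0.022895740114470695
shift cm [20.52, -2.44, -0.08] rot [0.002, 0.002, -0.001]
shift cm [20.54, -2.46, 9.42] rot [0.002, 0.002, -0.001]
```

View pics/d3.png

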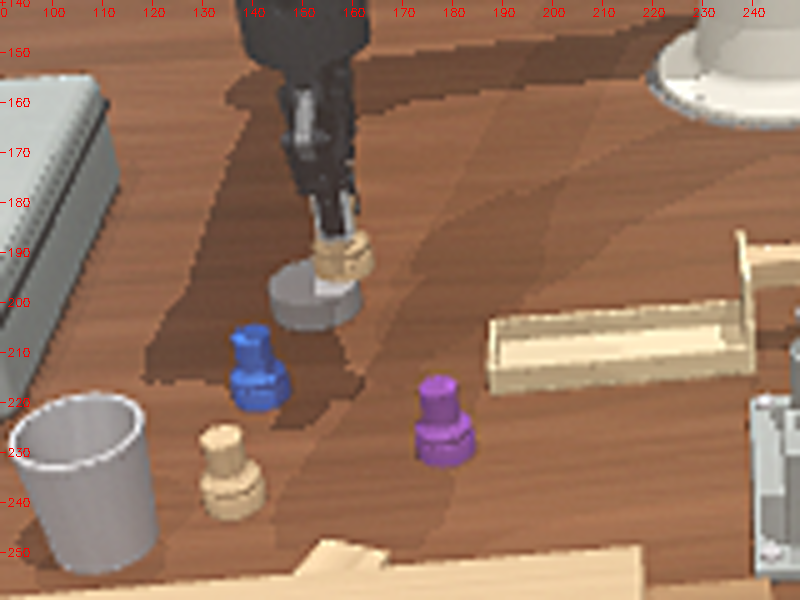

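Request:
jog_arm([
  [[6, -1, 0, 0, 0, 0, 0], [12, -2, 0, 0, 0, 0, 0], [17, -2.4, 0, 0, 0, 0, 0], [20.5, -2.4, 0, 0, 0, 0, 0], [20.5, -2.4, 4, 0, 0, 0, 0], [20.5, -2.4, 7, 0, 0, 0, 0], [20.5, -2.4, 8.5, 0, 0, 0, 0], [20.5, -2.4, 8.5, 0, 0, 0, 0]],
])

```text
clock: 4.3
position: [0.4413, -0.1049, 0.044]
tcp_rot: [[0.0, 1.0, -0.001], [1.0, -0.0, -0.001], [-0.001, -0.001, -1.0]]
force: [0.2, 0.6, -0.8]
gripper_width: 0.0227
```

Run:
```python
from h import *
s=bot.get_image("scene");t=bot.get_image("top")
crop(s,170,140,330,260,"d4.png");crop(t,260,170,380,260,"d5.png")
q=bot.sense();print(q["clock"],q["position"],q["force"],q["gripper_width"])
tgt([.442,-.105,.035]);
```

```text
4.4 [ 0.44298227 -0.10526105  0.04553343] [ 0.34293995 -0.04265141 -1.04474732] 0.02281267668988217
shift cm [0.03, -0.1, 1.05] rot [0.002, 0.002, -0.001]
```

View pics/d4.png

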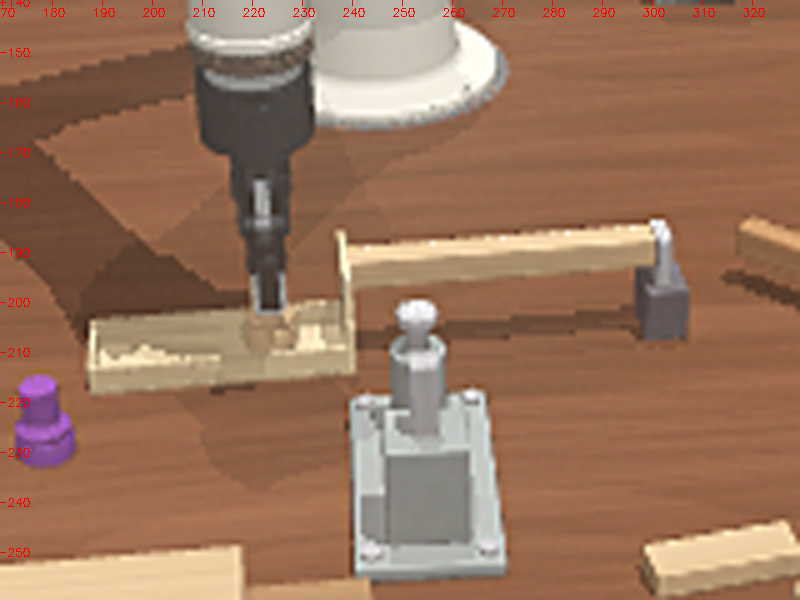

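View pics/d5.png

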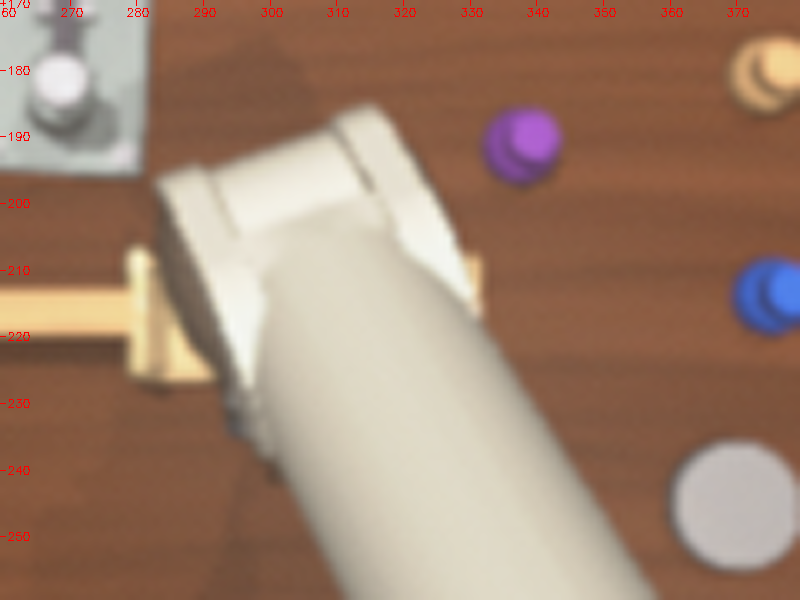

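Request:
jog_arm([
  [[0, -0.1, 0.6, 0, 0, 0, 0], [0, -0.1, 1.0, 0, 0, 0, 0], [0, -0.1, 1.0, 0, 0, 0, 0.5], [0, -0.1, 1.0, 0, 0, 0, 0.5], [0, -0.1, 0.5, 0, 0, 0, 0.5], [0, -0.1, -4, 0, 0, 0, 0.5], [0, -0.1, -9, 0, 0, 0, 0.6], [0, -0.1, -10, 0, 0, 0, 0.65]],
])

```text
clock: 5.4
position: [0.4439, -0.1053, 0.1487]
tcp_rot: [[0.001, 1.0, 0.008], [1.0, -0.001, -0.005], [-0.005, 0.008, -1.0]]
force: [-0.6, -0.4, -0.2]
gripper_width: 0.0557
```

Run:
```python
from h import *
q=bot.sense();print(q["clock"],q["position"],q["force"],q["gripper_width"])
tgt([.569,-.381,.14]);
```

```text
5.4 [ 0.44385893 -0.10533379  0.14868059] [-0.64544604 -0.38365549 -0.2028363 ] 0.05569292306553571
shift cm [-27.55, 12.53, 1.09] rot [0.008, 0.005, -0.001]
```

Request:
jog_arm([
  [[-6, 2.7, 0, 0.008, 0.005, 0, 0.65], [-11.5, 5.3, 0, 0.008, 0.005, 0, 0.65], [-17, 7.8, 0, 0.008, 0.005, 0, 0.65], [-22.5, 10.3, 0, 0.008, 0.005, 0, 0.65], [-27.5, 12.5, 0.5, 0.008, 0.005, 0, 0.65], [-27.5, 12.5, 1, 0.008, 0.005, 0, 0.65], [-27.5, 12.5, 1, 0.008, 0.005, 0, 0.65]],
])

```text
clock: 6.28
position: [0.5678, -0.3792, 0.1392]
tcp_rot: [[0.0, 1.0, -0.003], [1.0, -0.0, 0.003], [0.003, -0.003, -1.0]]
force: [0.2, 0.8, -0.2]
gripper_width: 0.0557
```

Run:
```python
from h import *
s=bot.get_image("scene");t=bot.get_image("top")
crop(s,90,140,290,260,"e1.png");crop(t,260,140,440,260,"e2.png")
q=bot.sense();print(q["clock"],q["position"],q["force"],q["gripper_width"])
tgt([.569,-.381,.030]);
```

```text
6.375 [ 0.56858901 -0.37834199  0.14063164] [-0.04132493 -0.07224106  0.14465538] 0.05548445774561678
shift cm [-0.28, 0.05, 11.06] rot [-0.001, -0.002, 0.002]
```

View pics/e1.png

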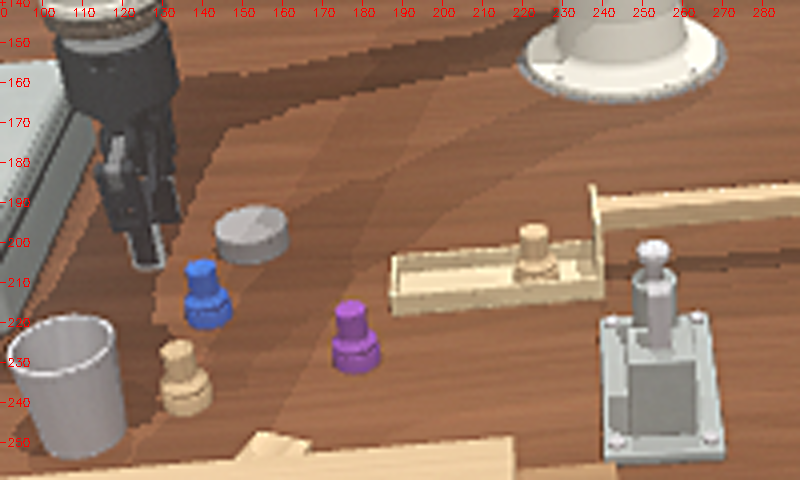

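View pics/e2.png

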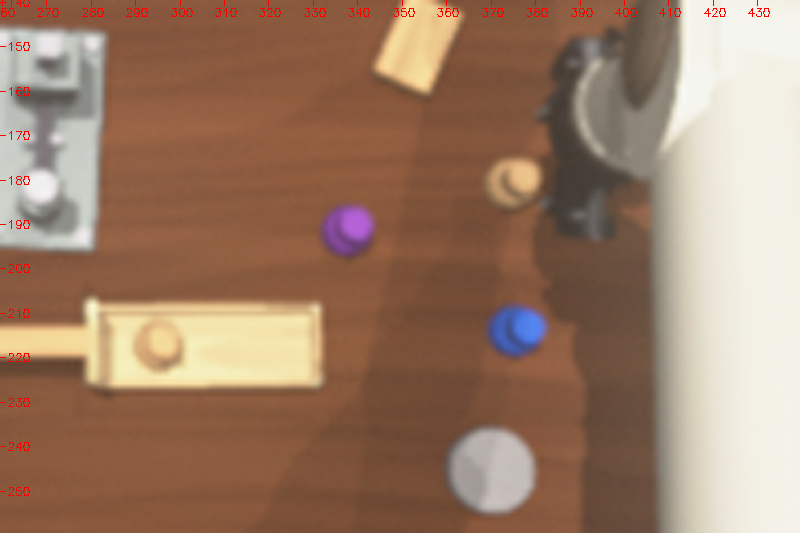

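Request:
jog_arm([
  [[-0.2, 0, 4, 0, 0, 0, 0.65], [-0.2, 0, 7.5, 0, 0, 0, 0.65], [-0.2, 0, 10, 0, 0, 0, 0.65], [-0.2, 0, 11, 0, 0, 0, 0.65], [-0.2, 0, 11, 0, 0, 0, 0.65], [-0.2, 0, 11, 0, 0, 0, 0], [-0.2, 0, 11, 0, 0, 0, 0], [-0.2, 0, 11, 0, 0, 0, 0]],
])

```text
clock: 7.38
position: [0.5696, -0.3807, 0.0321]
tcp_rot: [[-0.002, 1.0, 0.001], [1.0, 0.002, 0.0], [0.0, 0.001, -1.0]]
force: [0.5, -0.2, 4.1]
gripper_width: 0.0226
```

Request:
jog_arm([
  [[0, 0, 0, 0, 0, 0, 0], [0, 0, 0, 0, 0, 0, 0], [0, 0, -3, 0, 0, 0, 0], [0, 0, -7, 0, 0, 0, 0], [0, 0, -11, 0, 0, 0, 0], [0, 0, -11, 0, 0, 0, 0]],
])

```text
clock: 8.12
position: [0.5717, -0.3816, 0.1459]
tcp_rot: [[-0.001, 1.0, 0.006], [1.0, 0.001, -0.003], [-0.003, 0.006, -1.0]]
force: [0.4, -0.7, -1.5]
gripper_width: 0.0231
```

Run:
```python
from h import *
s=bot.get_image("scene");t=bot.get_image("top")
crop(s,90,140,290,260,"e3.png")
q=bot.sense();print(q["clock"],q["position"],q["force"],q["gripper_width"])
tgt([.442,-.155,.045]);
```

```text
8.225 [ 0.56898905 -0.38079563  0.14183325] [-0.2728889  -0.62085317 -2.03948548] 0.022838517340074527
shift cm [22.6, -12.67, 9.68] rot [0.0, -0.0, 0.001]
```

View pics/e3.png

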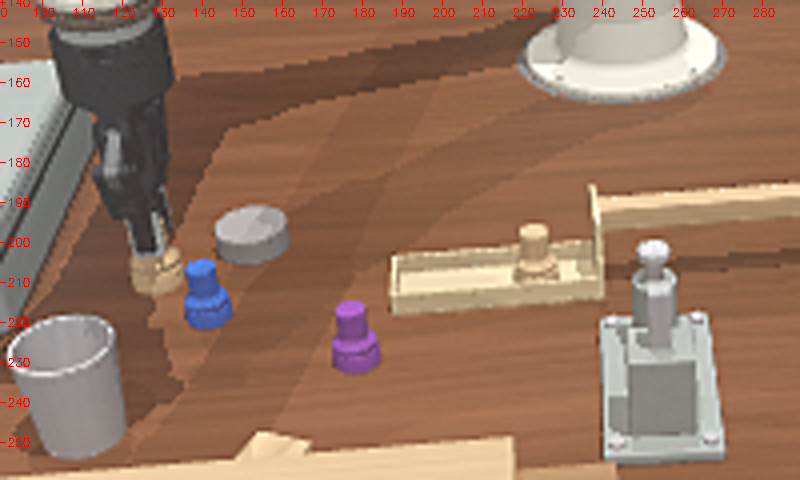

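Request:
jog_arm([
  [[5, -3, 0, 0, 0, 0, 0], [10, -6, 0, 0, 0, 0, 0], [15, -9, 0, 0, 0, 0, 0], [20, -11.5, 0, 0, 0, 0, 0], [22.8, -12.6, 2, 0, 0, 0, 0], [22.8, -12.6, 6, 0, 0, 0, 0], [22.8, -12.6, 9, 0, 0, 0, 0], [22.8, -12.6, 9.5, 0, 0, 0, 0]],
])

```text
clock: 9.22
position: [0.4398, -0.1519, 0.0442]
tcp_rot: [[-0.002, 1.0, -0.005], [1.0, 0.002, 0.003], [0.003, -0.005, -1.0]]
force: [-0.2, 0.3, -1.1]
gripper_width: 0.0227
```

Run:
```python
from h import *
s=bot.get_image("scene")
crop(s,170,140,330,260,"e4.png")
q=bot.sense();print(q["clock"],q["position"],q["force"],q["gripper_width"])
tgt([.442,-.153,.036]);
```

```text
9.275 [ 0.44076229 -0.15212384  0.04490245] [-1.4748228  -0.45825933 -1.62044484] 0.022560048994766633
shift cm [-0.09, 0.13, 0.89] rot [-0.004, -0.002, 0.002]
```

View pics/e4.png

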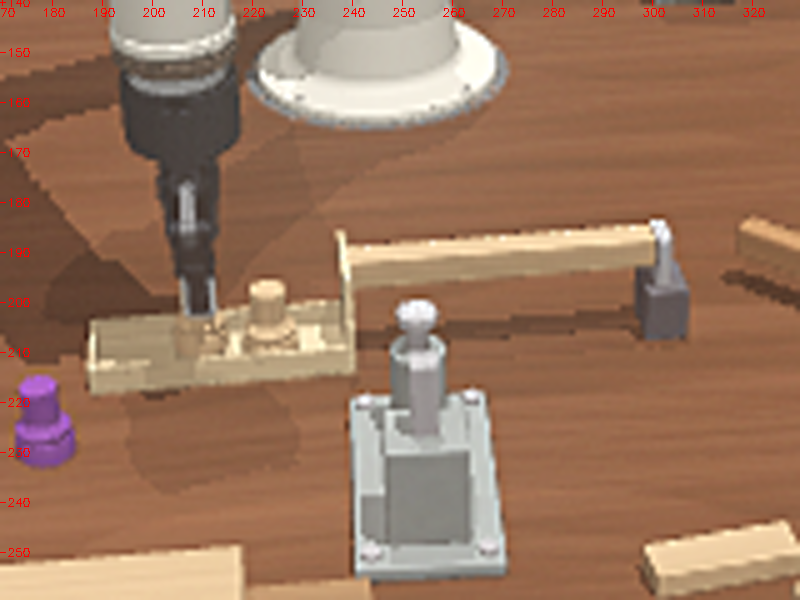

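Request:
jog_arm([
  [[0, 0.1, 0.5, 0, 0, 0, 0], [0, 0.1, 0.9, 0, 0, 0, 0], [0, 0.1, 0.9, 0, 0, 0, 0.5], [0, 0.1, 0.9, 0, 0, 0, 0.5], [0, 0.1, 0.5, 0, 0, 0, 0.5], [0, 0.1, -4, 0, 0, 0, 0.5], [0, 0.1, -9, 0, 0, 0, 0.6], [0, 0.1, -11, 0, 0, 0, 0.65]],
])

```text
clock: 10.28
position: [0.4437, -0.1526, 0.1579]
tcp_rot: [[-0.002, 1.0, -0.0], [1.0, 0.002, 0.0], [0.0, -0.0, -1.0]]
force: [0.0, -0.4, 0.0]
gripper_width: 0.0554
```

Run:
```python
from h import *
q=bot.sense();print(q["clock"],q["position"],q["force"],q["gripper_width"])
tgt([.441,.022,.15]);
```

```text
10.275 [ 0.44373761 -0.15260421  0.15788216] [ 0.04987048 -0.40114587  0.02313664] 0.05539138118001937
shift cm [17.46, -0.24, 0.8] rot [-0.0, -0.0, 0.002]
```

Request:
jog_arm([
  [[6, -0.2, 0, 0, 0, 0, 0.8], [12, -0.2, 0, 0, 0, 0, 0.8], [18, -0.2, 0, 0, 0, 0, 0.8], [19.3, -0.2, 0, 0, 0, 0, 0.8], [19.3, -0.2, 0.8, 0, 0, 0, 0.8], [19.3, -0.2, 0.8, 0, 0, 0, 0.8]],
])

```text
clock: 11.02
position: [0.4407, 0.0385, 0.1491]
tcp_rot: [[0.0, 1.0, -0.002], [1.0, -0.0, -0.0], [-0.0, -0.002, -1.0]]
force: [0.3, 0.8, 0.4]
gripper_width: 0.0681
```

Run:
```python
from h import *
s=bot.get_image("scene");t=bot.get_image("top")
crop(s,170,140,330,260,"f1.png");crop(t,205,170,365,260,"f2.png")
q=bot.sense();print(q["clock"],q["position"],q["force"],q["torque"],q["gripper_width"])
tgt([.441,.041,.047]);
```

```text
11.125 [0.44117552 0.03863175 0.14952715] [-0.75495985 -0.86854661  0.80146327] [-0.03155861 -0.02776656  0.04985175] 0.06838721386798417
shift cm [0.24, -0.01, 10.25] rot [-0.001, -0.0, -0.001]
```

View pics/f1.png

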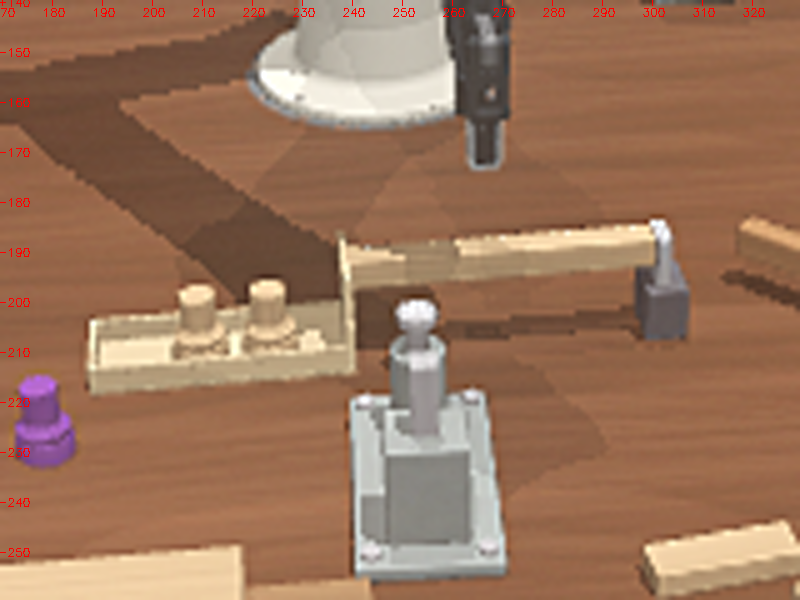

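View pics/f2.png

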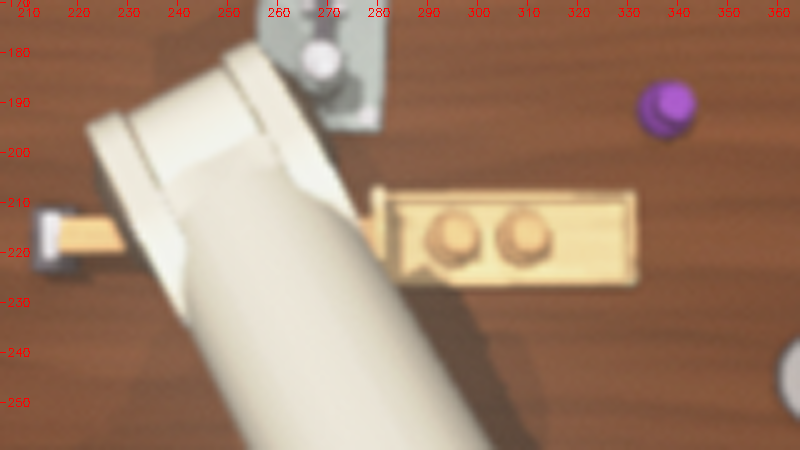

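Request:
jog_arm([
  [[0.2, 0, 4, 0, 0, 0, 0.8], [0.2, 0, 8, 0, 0, 0, 0.8], [0.2, 0, 10.2, 0, 0, 0, 0.8], [0.2, 0, 10.2, 0, 0, 0, 0.8], [0.2, 0, 10.2, 0, 0, 0, 0], [0.2, 0, 10.2, 0, 0, 0, 0], [0.2, 0, 10.2, 0, 0, 0, 0], [0.2, 0, 10.2, 0, 0, 0, 0]],
], force=50)

```text
clock: 12.12
position: [0.4411, 0.0403, 0.0484]
tcp_rot: [[-0.0, 1.0, -0.0], [1.0, 0.0, -0.001], [-0.001, -0.0, -1.0]]
force: [-2.3, -1.9, 5.7]
gripper_width: 0.0215
```

Request:
jog_arm([
  [[0, 0, 0, 0, 0, 0, 0], [0, 0, -1, 0, 0, 0, 0], [0, 0, -2, 0, 0, 0, 0], [0, 0, -3, 0, 0, 0, 0], [0, 0, -3, 0, 0, 0, 0], [0, 0, -3, 0, 0, 0, 0], [0, 0, -3, 0, 0, 0, 0]],
])

```text
clock: 13.0
position: [0.4408, 0.0402, 0.0781]
tcp_rot: [[-0.0, 1.0, -0.001], [1.0, 0.0, -0.001], [-0.001, -0.001, -1.0]]
force: [-0.3, 0.1, -6.5]
gripper_width: 0.0209
```

Run:
```python
from h import *
L=[]
for i in range(8):
    s=bot.get_image("scene"); q=bot.sense(); L.append(np.r_[q["force"],q["torque"]])
L=np.array(L); print(np.round(L.mean(0),3),np.round(L.std(0),3))
crop(s,170,140,330,260,"f3.png")
print(q["clock"],q["position"],q["tcp_rot"],q["gripper_width"])
```

```text
[-1.000e-02  2.710e-01 -6.663e+00  1.600e-02  6.000e-03 -1.200e-02] [0.478 0.583 0.273 0.013 0.022 0.041]
13.4 [0.44113137 0.04040113 0.0783218 ] [[-2.60329084e-04  9.99999845e-01 -4.92504353e-04]
 [ 9.99999219e-01  2.59727026e-04 -1.22210944e-03]
 [-1.22198134e-03 -4.92822119e-04 -9.99999132e-01]] 0.021138377897638415
```

View pics/f3.png

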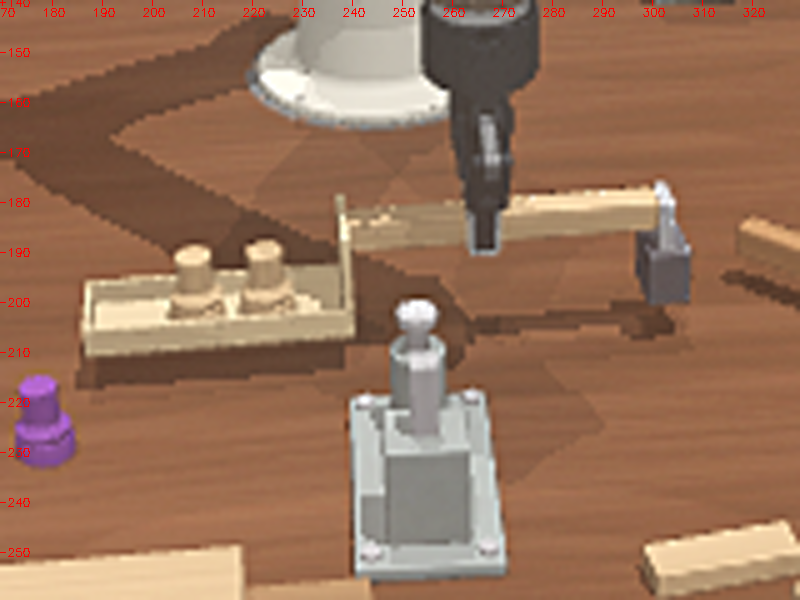

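Run:
```python
from h import *
s=bot.get_image("scene");t=bot.get_image("top")
for p in ([.653,-.018,.13],[.553,-.013,.1]): print(proj(s,p),proj(t,p))
crop(s,230,185,280,225,"f4.png",15)
L=[]
for i in range(20):
    bot.get_image("scene"); q=bot.sense(); L.append(np.r_[q["force"],q["torque"]])
L=np.array(L); print(np.round(L.mean(0),3),np.round(L.std(0),3))
```

```text
[253.74796522 211.2735619 ] [270.48174898 149.85230147]
[252.53608265 201.1590431 ] [268.70611773 181.60580734]
[-2.040e-01 -9.300e-02 -6.979e+00  2.500e-02 -5.000e-03 -5.000e-03] [0.467 0.633 0.421 0.029 0.018 0.036]
```

View pics/f4.png

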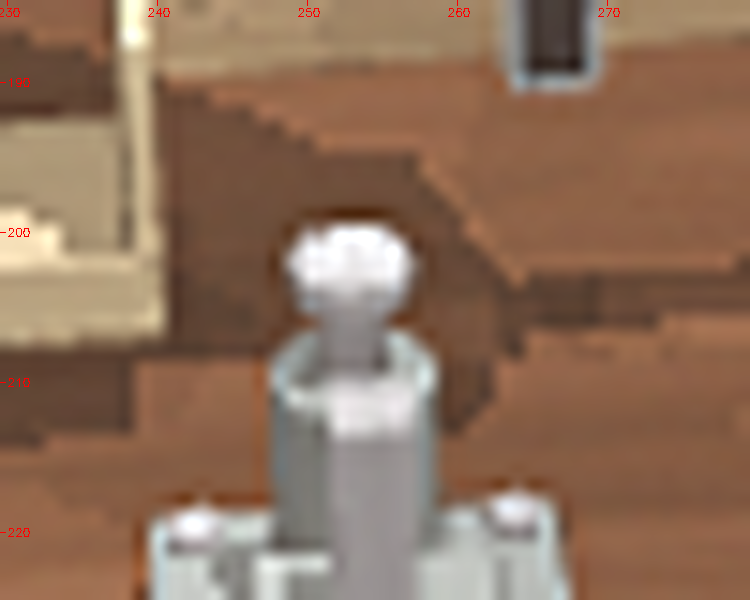

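Request:
jog_arm([
  [[0, 0, -1.5, 0, 0, 0, 0], [0, 0, -4, 0, 0, 0, 0], [0, 0, -6.5, 0, 0, 0, 0], [0, 0, -8, 0, 0, 0, 0], [0, 1, -9, 0, 0, 0, 0], [-0.5, 3.5, -9, 0, 0, 0, 0], [-1.2, 6.5, -9, 0, 0, 0, 0], [-2, 9.5, -9, 0, 0, 0, 0]],
])

```text
clock: 15.5
position: [0.5374, 0.0199, 0.1679]
tcp_rot: [[0.0, 1.0, -0.001], [1.0, -0.0, -0.001], [-0.001, -0.001, -1.0]]
force: [0.6, -0.2, -6.7]
gripper_width: 0.0212
```

Run:
```python
from h import *
q=bot.sense();print(q["clock"],q["position"],q["force"],q["torque"],q["gripper_width"])
tgt([.653,-.014,.166]);
```

```text
15.5 [0.53741453 0.01994062 0.16794508] [ 0.58069185 -0.2385227  -6.72033349] [ 0.08569751 -0.05596696 -0.02718169] 0.02121088814454327
shift cm [-3.39, 11.56, 0.19] rot [-0.001, 0.001, -0.0]
```

Request:
jog_arm([
  [[-0.7, 2.5, 0, 0, 0, 0, 0], [-1.5, 5.5, 0, 0, 0, 0, 0], [-2.5, 8.5, 0, 0, 0, 0, 0], [-3.2, 10.5, 0, 0, 0, 0, 0], [-3.4, 11.5, 0, 0, 0, 0, 0], [-3.4, 11.6, 0, 0, 0, 0, 0], [-3.4, 11.6, 0, 0, 0, 0, 0], [-3.4, 11.6, 0, 0, 0, 0, 0]],
])

```text
clock: 16.5
position: [0.6527, -0.0137, 0.168]
tcp_rot: [[-0.001, 1.0, -0.002], [1.0, 0.001, -0.002], [-0.002, -0.002, -1.0]]
force: [0.2, -0.0, -7.4]
gripper_width: 0.0212
```

Run:
```python
from h import *
L=[]
for i in range(10):
    s=bot.get_image("scene"); q=bot.sense(); L.append(np.r_[q["force"],q["torque"]])
L=np.array(L); print(np.round(L.mean(0),3),np.round(L.std(0),3))
crop(s,150,130,330,265,"g1.png");t=bot.get_image("top");crop(t,205,120,365,220,"g2.png")
print(q["clock"],q["position"],q["gripper_width"]); tgt([.653,-.014,.1245])
```

```text
[-2.23e-01  2.54e-01 -7.05e+00  2.60e-02 -1.20e-02  6.00e-03] [0.366 0.253 0.405 0.025 0.03  0.029]
17.0 [ 0.65337628 -0.01412131  0.16789107] 0.02115892339547378
shift cm [0.01, -0.03, 4.34] rot [-0.001, 0.001, -0.0]
```

View pics/g1.png

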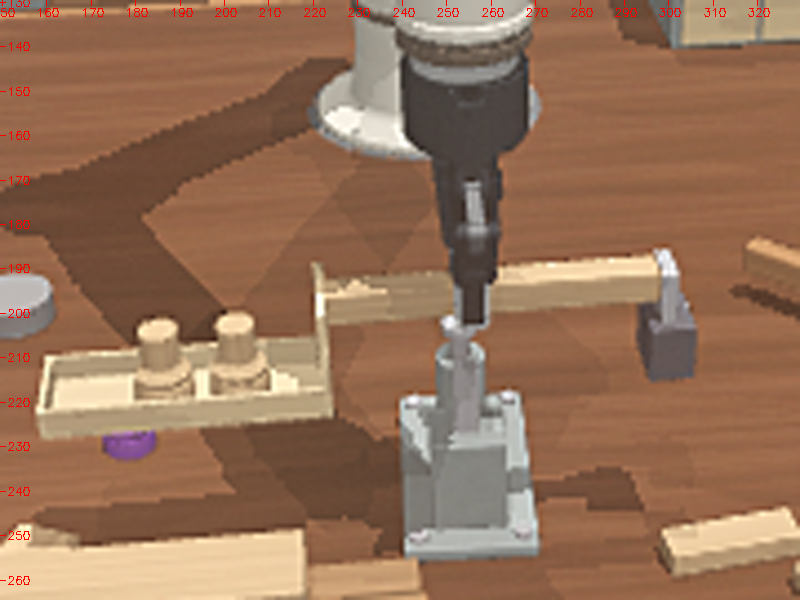

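View pics/g2.png

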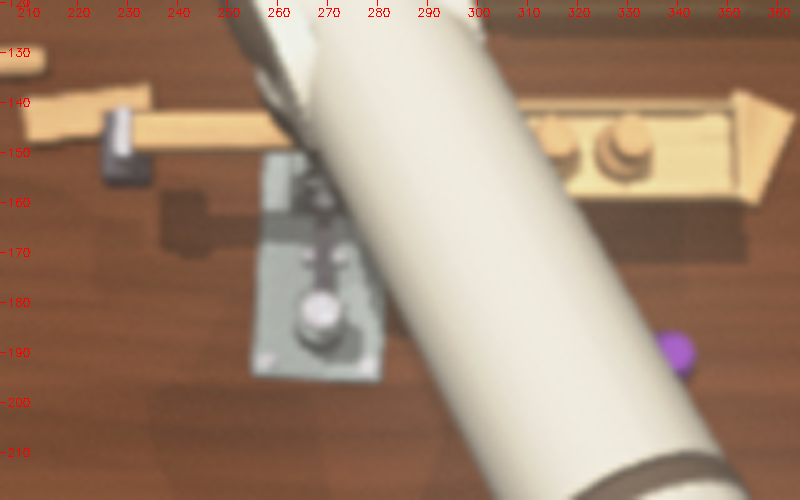

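Request:
jog_arm([
  [[0, 0, 1.2, 0, 0, 0, 0], [0, 0, 2.6, 0, 0, 0, 0], [0, 0, 3.6, 0, 0, 0, 0], [0, 0, 4.0, 0, 0, 0, 0], [0, 0, 4.2, 0, 0, 0, 0], [0, 0, 4.3, 0, 0, 0, 0], [0, 0, 4.35, 0, 0, 0, 0], [0, 0, 4.35, 0, 0, 0, 0]],
])

```text
clock: 18.05
position: [0.6535, -0.0142, 0.1247]
tcp_rot: [[0.0, 1.0, -0.001], [1.0, -0.0, -0.001], [-0.001, -0.001, -1.0]]
force: [0.3, 0.9, -6.3]
gripper_width: 0.0211
```

Run:
```python
from h import *
s=bot.get_image("scene")
crop(s,150,130,330,265,"g3.png")
q=bot.sense();print(q["clock"],q["position"],q["force"],q["torque"],q["gripper_width"])
```

```text
18.1 [ 0.65350323 -0.01419582  0.12467452] [-0.23289127  0.03338939 -7.17243664] [-0.03942364 -0.03752629 -0.04641743] 0.02126024949479919
```

View pics/g3.png

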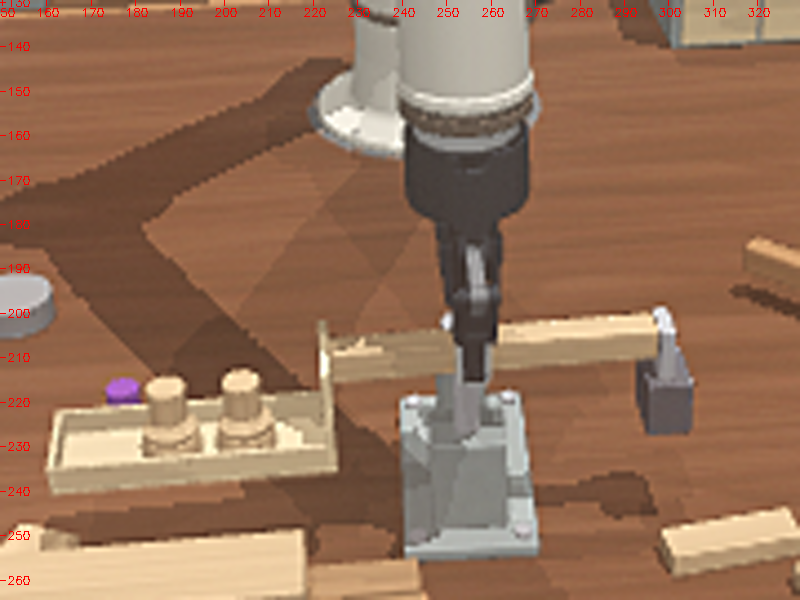

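Not yet touching; lower a little further in small steps.

Request:
jog_arm([
  [[0, 0, 0.1, 0, 0, 0, 0], [0, 0, 0.2, 0, 0, 0, 0], [0, 0, 0.2, 0, 0, 0, 0], [0, 0, 0.2, 0, 0, 0, 0]],
])

```text
clock: 18.6
position: [0.6536, -0.0142, 0.1243]
tcp_rot: [[0.0, 1.0, -0.0], [1.0, -0.0, -0.002], [-0.002, -0.0, -1.0]]
force: [-5.1, -1.6, 5.5]
gripper_width: 0.0212
```

Request:
jog_arm([
  [[0, 0, 0.1, 0, 0, 0, 0], [0, 0, 0.2, 0, 0, 0, 0], [0, 0, 0.2, 0, 0, 0, 0], [0, 0, 0.2, 0, 0, 0, 0]],
])

```text
clock: 19.1
position: [0.6536, -0.0142, 0.1242]
tcp_rot: [[0.0, 1.0, 0.0], [1.0, -0.0, -0.003], [-0.003, 0.0, -1.0]]
force: [-8.5, -1.3, 11.1]
gripper_width: 0.0211
```

Request:
jog_arm([
  [[0, 0, -0.1, 0, 0, 0, 0.28], [0, 0, -0.1, 0, 0, 0, 0.32], [0, 0, -0.1, 0, 0, 0, 0.36], [0, 0, -0.1, 0, 0, 0, 0.36]],
])

```text
clock: 19.6
position: [0.6538, -0.0141, 0.1251]
tcp_rot: [[0.0, 1.0, 0.001], [1.0, -0.0, -0.003], [-0.003, 0.001, -1.0]]
force: [-0.3, -1.0, -0.6]
gripper_width: 0.0308
```

Run:
```python
from h import *
s=bot.get_image("scene")
crop(s,150,130,330,265,"g4.png")
q=bot.sense();print(q["clock"],q["position"],q["force"],q["torque"],q["gripper_width"])
```

```text
19.65 [ 0.65372726 -0.01412613  0.12509554] [-0.18297588  0.58404451 -0.05249073] [-0.04293051 -0.00129091  0.03559217] 0.030666625835056718
```

View pics/g4.png

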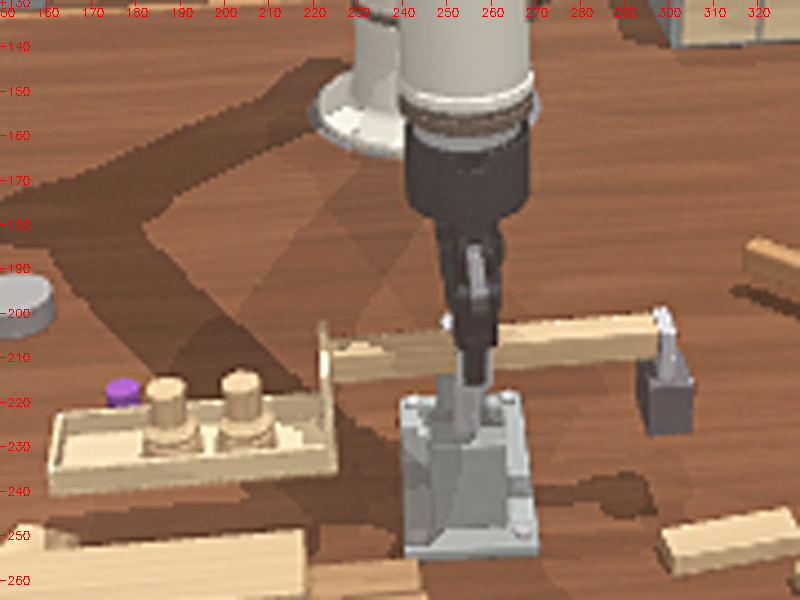

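Request:
jog_arm([
  [[0, 0, 0, 0, 0, 0, 0.45], [0, 0, 0, 0, 0, 0, 0.55], [0, 0, 0, 0, 0, 0, 0.6], [0, 0, 0, 0, 0, 0, 0.6], [0, 0, -2, 0, 0, 0, 0.6], [0, 0, -5, 0, 0, 0, 0.6], [0, 0, -9, 0, 0, 0, 0.6], [0, 0, -12, 0, 0, 0, 0.6]],
])

```text
clock: 20.65
position: [0.6544, -0.0132, 0.2486]
tcp_rot: [[-0.0, 1.0, 0.003], [1.0, 0.0, -0.003], [-0.003, 0.003, -1.0]]
force: [1.1, -0.5, 0.8]
gripper_width: 0.0514
```

Run:
```python
from h import *
s=bot.get_image("scene");t=bot.get_image("top")
crop(s,150,130,430,300,"g5.png");crop(t,90,150,250,270,"g6.png")
q=bot.sense();print(q["clock"],q["position"],q["force"],q["gripper_width"],q["joints"])
```

```text
20.75 [ 0.65630712 -0.01273525  0.25106849] [ 0.30690399 -0.07235976 -0.21925815] 0.05134576759166226 [ 0.54809481  0.59482739 -0.85051979  1.51058793  0.46697712  1.2388744
 -0.36766229]
```

View pics/g5.png

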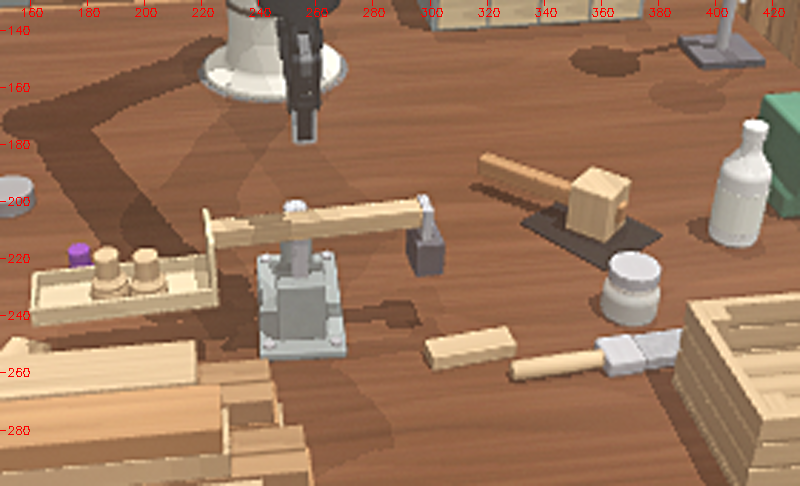

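View pics/g6.png

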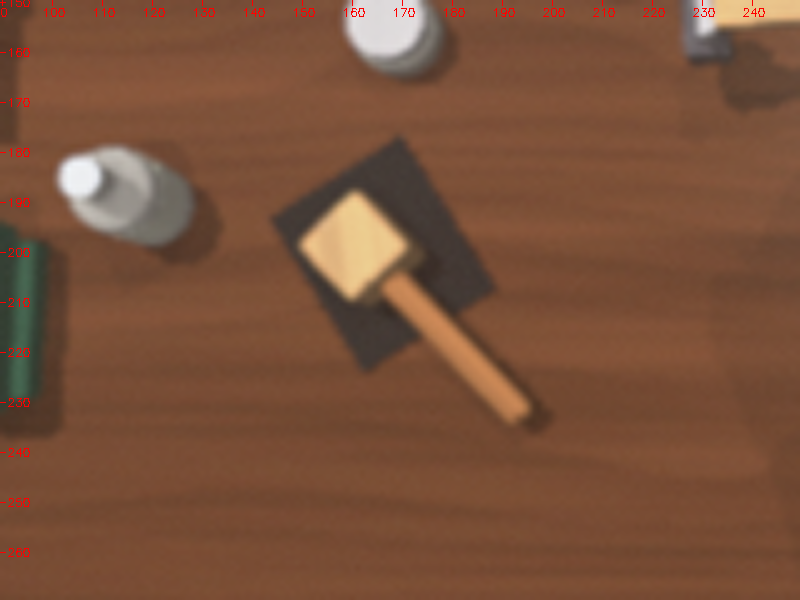

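Run:
```python
from h import *
tgt([.462,.315,.16],225)
```

```text
shift cm [32.8, -19.52, 8.83] rot [0.001, 0.012, -2.356]
```

Request:
jog_arm([
  [[5, -3, 0, 0, 0.006, -0.18, 0.6], [10, -6, 0, 0, 0.006, -0.36, 0.6], [15, -9, 0, 0, 0.006, -0.54, 0.6], [20, -12, 2, 0, 0.006, -0.72, 0.6], [25, -15, 4, 0, 0.006, -0.9, 0.6], [30, -18, 6, 0, 0.006, -1.08, 0.6], [32.8, -19.5, 8, 0, 0.006, -1.26, 0.6], [32.8, -19.5, 8.8, 0, 0.006, -1.44, 0.6]],
])

```text
clock: 21.75
position: [0.4591, 0.3179, 0.1601]
tcp_rot: [[-0.993, 0.118, 0.004], [0.118, 0.993, 0.002], [-0.004, 0.002, -1.0]]
force: [0.7, -0.6, -0.5]
gripper_width: 0.051
```

Run:
```python
from h import *
q=bot.sense();print(q["clock"],q["position"],q["joints"])
tgt([.462,.315,.14],225)
```

```text
21.75 [0.45913117 0.31793677 0.16008885] [ 0.18778663  0.68960923 -1.16258282  1.83805745  0.71525698  1.10406362
  0.21039608]
shift cm [-0.31, -0.26, 2.01] rot [0.0, 0.005, -0.904]
```

Request:
jog_arm([
  [[-0.3, -0.2, 0, 0, 0, -0.18, 0.6], [-0.3, -0.2, 0, 0, 0, -0.36, 0.6], [-0.3, -0.2, 0, 0, 0, -0.54, 0.6], [-0.3, -0.2, 1, 0, 0, -0.72, 0.6], [-0.3, -0.2, 2, 0, 0.005, -0.9, 0.6], [-0.3, -0.2, 2, 0, 0.005, -0.904, 0.6]],
])

```text
clock: 22.5
position: [0.4616, 0.3152, 0.1394]
tcp_rot: [[-0.708, -0.706, -0.002], [-0.706, 0.708, -0.0], [0.002, 0.001, -1.0]]
force: [0.2, -0.0, -0.7]
gripper_width: 0.0513
```

Run:
```python
from h import *
s=bot.get_image("scene");t=bot.get_image("top")
crop(s,290,110,430,215,"k1.png");crop(t,90,150,250,270,"k2.png")
q=bot.sense();print(q["clock"],q["position"],q["joints"])
tgt([.462,.315,.018],225)
print(proj(t,[.462,.315,.02]))
```

```text
22.6 [0.46193528 0.31568583 0.14036843] [ 0.24923216  0.84959456 -1.30776928  1.84409136  0.8929332   1.19564184
  0.99117522]
shift cm [0.04, -0.06, 12.24] rot [0.001, -0.0, -0.003]
[173.49779729 210.42709846]
```

View pics/k1.png

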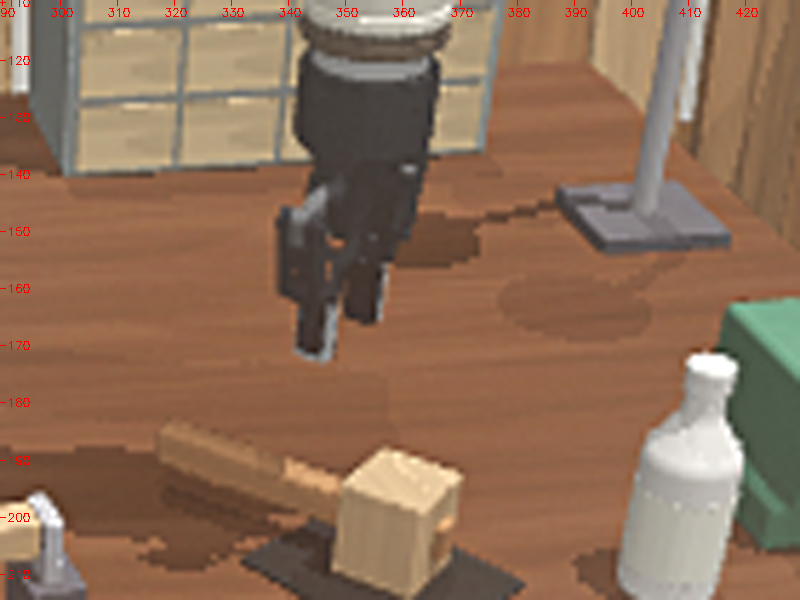

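View pics/k2.png

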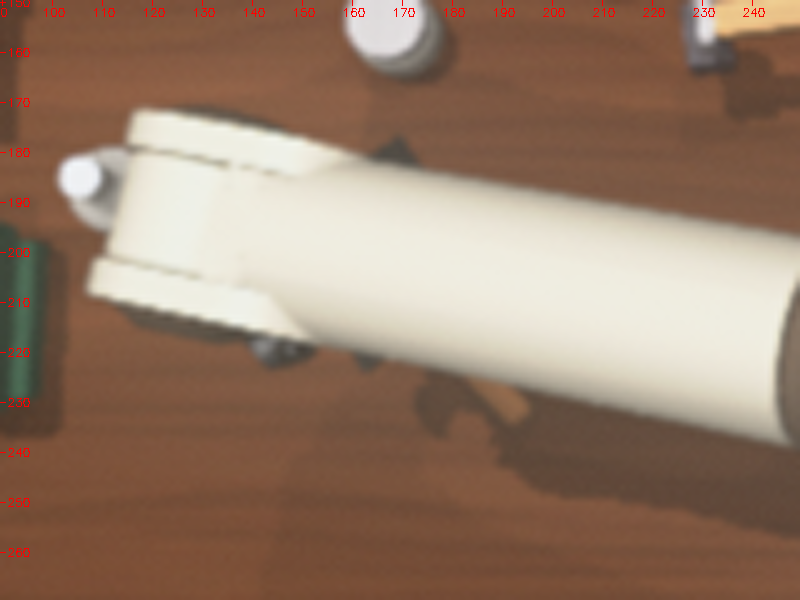

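Request:
jog_arm([
  [[0, 0, 3, 0, 0, 0, 0.6], [0, 0, 6, 0, 0, 0, 0.6], [0, 0, 8.5, 0, 0, 0, 0.6], [0, 0, 10.5, 0, 0, 0, 0.6], [0, 0, 11.7, 0, 0, 0, 0.6], [0, 0, 12.2, 0, 0, 0, 0.6], [0, 0, 12.2, 0, 0, 0, 0.6]],
])

```text
clock: 23.48
position: [0.462, 0.3161, 0.0186]
tcp_rot: [[-0.71, -0.705, -0.0], [-0.705, 0.71, 0.001], [-0.0, 0.001, -1.0]]
force: [-0.5, -0.3, 0.3]
gripper_width: 0.0511
```

Run:
```python
from h import *
s=bot.get_image("scene")
crop(s,290,110,430,215,"k3.png")
q=bot.sense();print(q["clock"],q["position"],q["force"],np.round(q["joints"],2))
tgt([.462,.315,.018],225)
```

```text
23.525 [0.46209228 0.31615237 0.01887801] [-0.05914139 -1.09558899  0.88600424] [ 0.16  0.98 -1.14  1.9   1.07  1.04  0.89]
shift cm [0.09, -0.08, 0.09] rot [0.001, 0.001, -0.004]
```

View pics/k3.png

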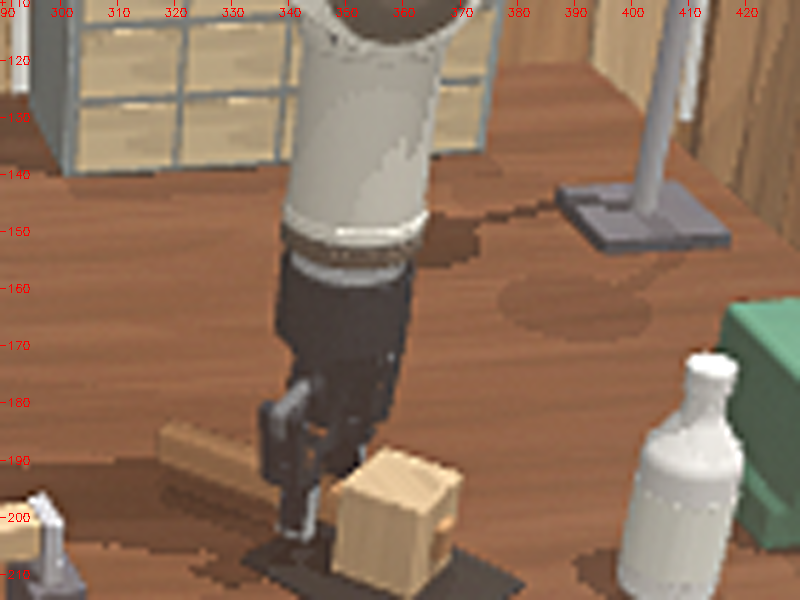

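Straddling the handle. Close firmly and lift slightly.

Request:
jog_arm([
  [[0, 0, 0, 0, 0, 0, 0], [0, 0, 0, 0, 0, 0, 0], [0, 0, 0, 0, 0, 0, 0], [0, 0, 0, 0, 0, 0, 0], [0, 0, -1, 0, 0, 0, 0], [0, 0, -3, 0, 0, 0, 0], [0, 0, -6, 0, 0, 0, 0], [0, 0, -10, 0, 0, 0, 0]],
], force=100)

```text
clock: 24.52
position: [0.4615, 0.3157, 0.1202]
tcp_rot: [[-0.709, -0.705, -0.001], [-0.705, 0.709, 0.0], [0.001, 0.001, -1.0]]
force: [0.8, 0.1, -3.8]
gripper_width: 0.0187
```

Run:
```python
from h import *
s=bot.get_image("scene")
crop(s,150,110,430,300,"k4.png")
q=bot.sense();print(q["clock"],q["position"],q["tcp_rot"],q["force"],q["torque"],q["gripper_width"],np.round(q["joints"],2))
tgt([.48,.15,.25],180)
```

```text
24.575 [0.4632077  0.31857336 0.12579408] [[-7.08791283e-01 -7.05403757e-01  4.52286818e-03]
 [-7.05384735e-01  7.08805539e-01  5.20422993e-03]
 [-6.87691736e-03  4.98350639e-04 -9.99976230e-01]] [0.11330784 2.20332713 0.6857375 ] [ 0.1435591   0.07475051 -0.01285314] 0.01860459558322892 [ 0.24  0.86 -1.29  1.85  0.91  1.17  0.98]
shift cm [10.62, -13.13, -12.5] rot [0.003, 0.006, 0.783]
```

View pics/k4.png

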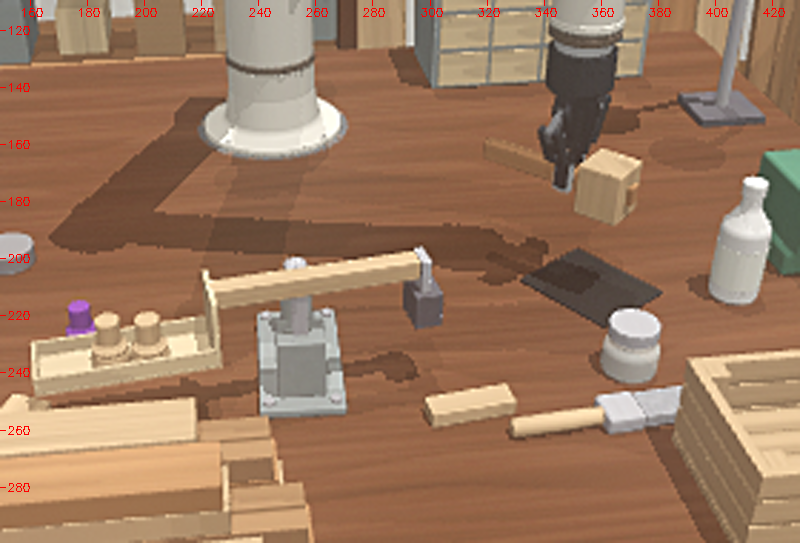

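Run:
```python
from h import *
a=cv2.imread("pics/g4.png"); b=cv2.imread("pics/g5.png")
s=bot.get_image("scene"); k=800/280
crop(s,150,130,430,300,"k5.png"); c=cv2.imread("pics/k5.png")
a=cv2.resize(a,None,fx=280/180*0+ (800/280)/(800/180),fy=(800/280)/(800/180))
print(a.shape,b.shape,c.shape)
o=np.vstack([x[180:350 if i else 350,:300] for i,x in enumerate([a,b,c])])
o=np.hstack([np.vstack([b[180:350,:460],c[180:350,:460]]),])
cv2.imwrite("pics/k6.png",o)
```

```text
(386, 514, 3) (486, 800, 3) (486, 800, 3)
```

View pics/k6.png

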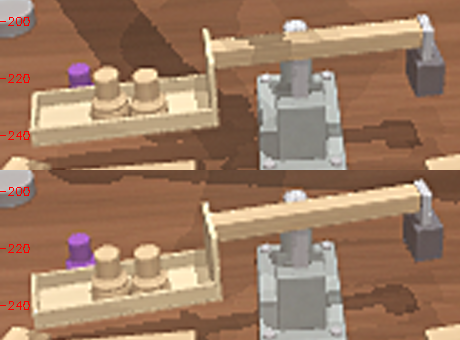

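Run:
```python
from h import *
s=bot.get_image("scene");t=bot.get_image("top")
crop(s,155,185,255,260,"m1.png");crop(s,215,180,315,255,"m2.png");crop(t,210,120,360,232,"m3.png")
print(bot.sense()["clock"])
```

```text
24.725
```

View pics/m1.png

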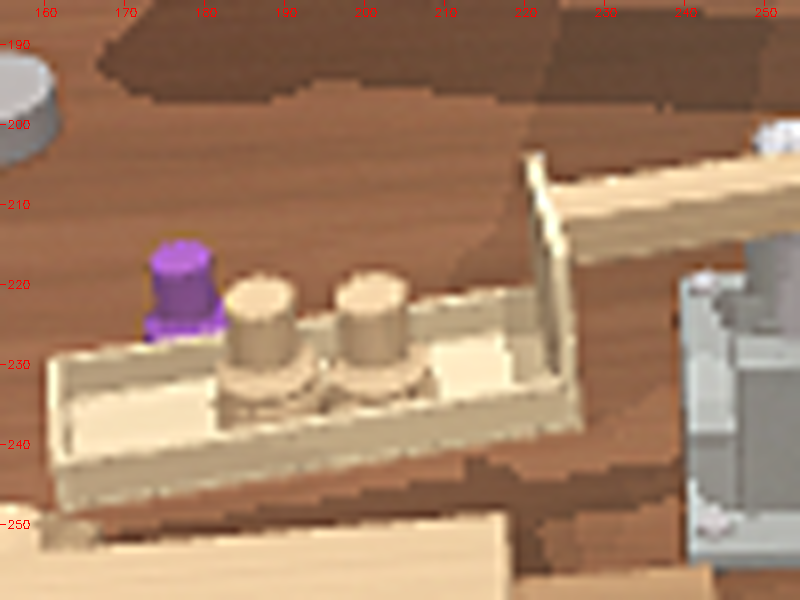

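View pics/m2.png

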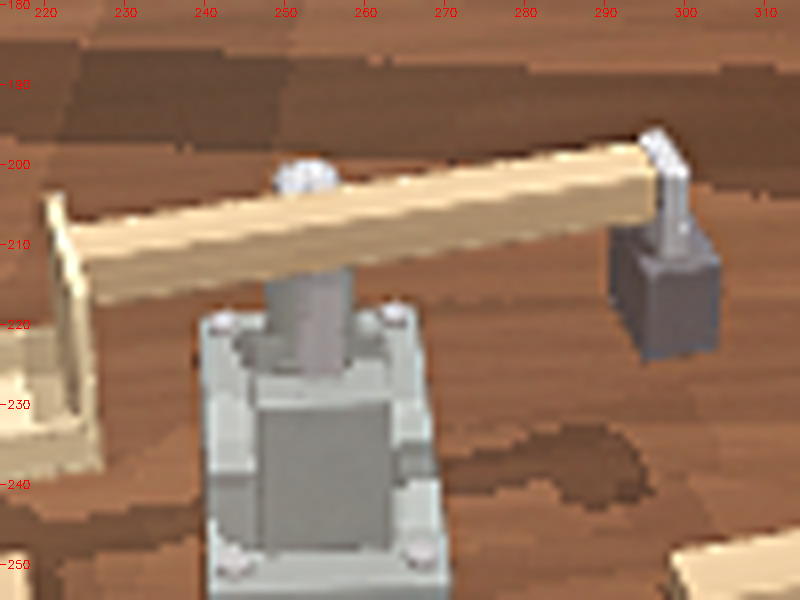

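View pics/m3.png

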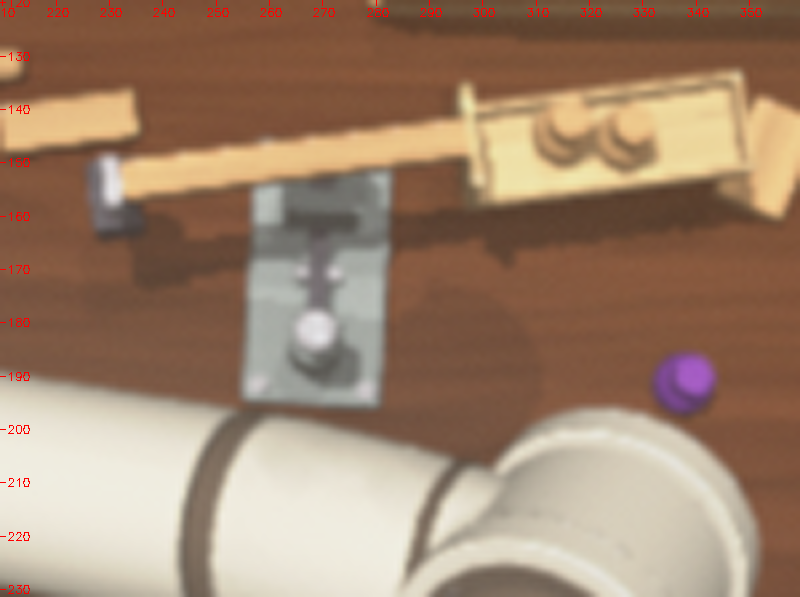

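```bash
cat > fit.py <<'E'
from h import *
from scipy.optimize import least_squares
def fit(s,t,PS,PT):
    def pose(p):
        R=Ro.from_euler('z',-90+np.degrees(p[3]),degrees=True)*Ro.from_euler('yx',[p[4],p[5]])
        return R.as_matrix(),p[:3]
    def res(p):
        R,o=pose(p); e=[]
        for d,P in ((s,PS),(t,PT)):
            for X,uv in P: e+=list(proj(d,R@(np.array(X)/1000)+o)-uv)
        return e
    r=least_squares(res,[.65,0,.076,0,0,0],x_scale=[.01]*6)
    R,o=pose(r.x); print("origin mm",np.round(o*1000,1),"yaw,pitch(tray down+),roll",np.round(r.x[3:],3),"tilt",np.arccos(R[2,2]),"rms",np.sqrt(np.mean(r.fun**2)))
    sd=R.T@(np.array([.653,-.0175,.13])-o); print("saddle in carrier",np.round(sd*1000,1))
    return R,o
E
python3 - <<'E'
from fit import *
s=bot.get_image("scene");t=bot.get_image("top")
a=lambda u,v:np.array([155+u/8-.5,185+v/8-.5]); b=lambda u,v:np.array([215+u/8-.5,180+v/8-.5]); c=lambda u,v:np.array([210+u/5.333-.5,120+v/5.333-.5])
PS=[((280,31,20),a(62,467)),((280,-31,20),a(50,358)),((105,-31,76),a(533,155)),((105,31,76),a(568,235)),((280,31,0),a(70,510)),((-100,11,76),b(655,172)),((-100,11,54),b(655,218)),((-100,22,0),b(647,360)),((-130,22,0),b(718,350))]
PT=[((280,31,20),c(742,72)),((280,-31,20),c(747,168)),((105,31,76),c(467,88)),((105,-31,76),c(478,190)),((-100,11,76),c(125,163)),((-100,-11,76),c(128,195))]
R,o=fit(s,t,PS,PT)
for uv,n in ((c(568,118),"near"),(c(632,123),"far")):
    for z in (.125,):
        P=unp(t,uv,z); print(n,np.round(R.T@(P-o)*1000,1))
E
```

```text
origin mm [653.2   0.7  76.6] yaw,pitch(tray down+),roll [0.13  0.002 0.042] tilt 0.04198766545547381 rms 0.7154751521663946
saddle in carrier [18.  -0.3 53.5]
near [169.5   9.1  48.4]
far [207.8   1.2  48.8]
```

Run:
```python
from h import *
q=bot.sense(); print(q["force"],q["clock"]); tgt([.463,.15,.20],180); tgt([.5,-.013,.20],180)
```

```text
[ 0.93406657 -0.23319016 -3.16978418] 24.825
shift cm [11.55, -11.81, -8.19] rot [-0.0, -0.001, 0.782]
shift cm [20.4, -25.98, -8.18] rot [-0.0, -0.001, 0.782]
```

Request:
jog_arm([
  [[1, -1, -3, 0, 0, 0.1, 0], [3, -3, -6, 0, 0, 0.25, 0], [6, -6, -8, 0, 0, 0.4, 0], [9, -9, -8.2, 0, 0, 0.55, 0], [11.5, -11.8, -8.2, 0, 0, 0.68, 0], [14, -15.5, -8.2, 0, 0, 0.78, 0], [17, -20.5, -8.2, 0, 0, 0.782, 0], [19, -23.5, -8.2, 0, 0, 0.782, 0]],
], force=120)

```text
clock: 25.82
position: [0.4921, 0.011, 0.1988]
tcp_rot: [[-1.0, 0.003, -0.003], [0.003, 1.0, -0.001], [0.003, -0.002, -1.0]]
force: [0.9, -0.1, -2.9]
gripper_width: 0.0184
```

Run:
```python
from h import *
q=bot.sense(); print(q["force"],q["clock"],q["position"],np.round(q["joints"],2)); tgt([.505,-.013,.16],180)
s=bot.get_image("scene"); crop(s,150,110,350,260,"n1.png")
```

```text
[ 0.85270637 -0.14569457 -2.87514283] 25.825 [0.49206031 0.01098908 0.19878533] [ 0.97  0.64 -1.39  1.95  0.69  1.16  0.87]
shift cm [-1.31, -2.39, 3.88] rot [-0.002, -0.003, -0.003]
```

View pics/n1.png

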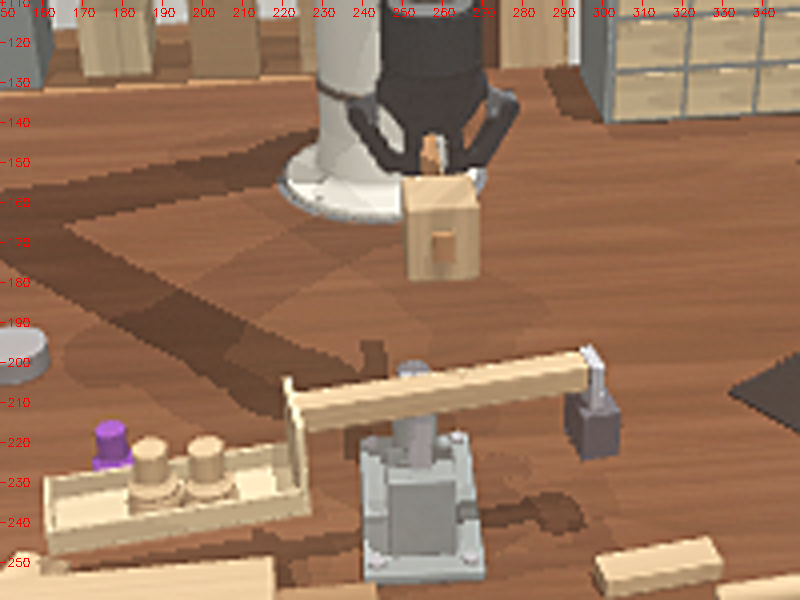

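Request:
jog_arm([
  [[-0.7, -1.2, 0.5, 0, 0, 0, 0], [-1.4, -2.4, 1.5, 0, 0, 0, 0], [-1.5, -2.4, 3.5, 0, 0, 0, 0], [-1.5, -2.4, 5.5, 0, 0, 0, 0], [-1.5, -2.4, 6.5, 0, 0, 0, 0], [-1.5, -2.4, 6.7, 0, 0, 0, 0]],
])

```text
clock: 26.62
position: [0.5068, -0.0176, 0.1302]
tcp_rot: [[-1.0, 0.007, -0.006], [0.007, 1.0, -0.004], [0.006, -0.004, -1.0]]
force: [-0.5, 0.3, -3.6]
gripper_width: 0.0183
```

Run:
```python
from h import *
s=bot.get_image("scene"); crop(s,200,130,320,220,"n2.png"); t=bot.get_image("top");crop(t,210,130,350,235,"n3.png")
q=bot.sense(); print(q["force"],q["clock"],q["position"],np.round(q["joints"],2)); tgt([.508,-.013,.115],180)
for x,z in((.535,.1),(.58,.1)):
  for y in (-.04,.014): print(proj(s,[x,y,q["position"][2]-.015]), proj(t,[x,y,q["position"][2]+.049]))
```

```text
[-0.68203953  0.49904015 -2.76098548] 26.725 [ 0.50753185 -0.01787389  0.13117765] [ 0.92  0.73 -1.26  1.97  0.81  1.08  0.85]
shift cm [-0.05, 0.49, 1.62] rot [-0.004, -0.004, -0.008]
[243.26488095 194.31107977] [277.62481312 183.66528604]
[260.46710121 193.11959765] [260.21751999 183.56181956]
[244.32870761 202.08409483] [277.65746206 169.3631574 ]
[262.08347727 200.82534402] [260.32552379 169.27146437]
```

View pics/n2.png

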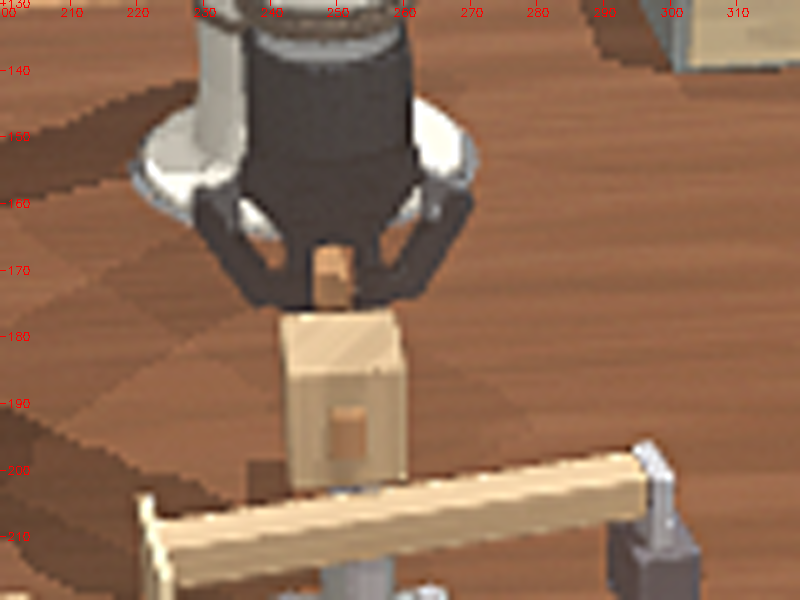

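View pics/n3.png

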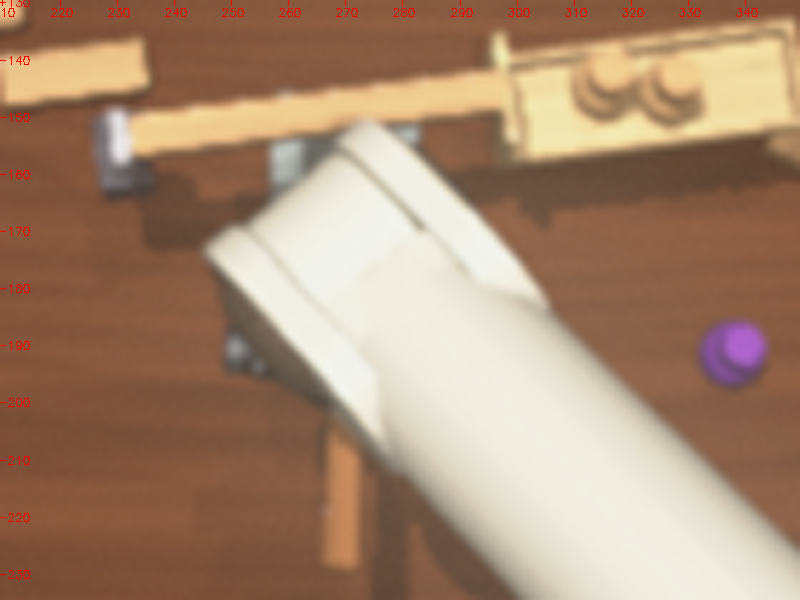

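Request:
jog_arm([
  [[0, 0.4, 0.5, 0, 0, 0, 0], [0, 0.45, 1.1, 0, 0, 0, 0], [0, 0.45, 1.4, 0, 0, 0, 0], [0, 0.45, 1.6, 0, 0, 0, 0], [0, 0.45, 1.8, 0, 0, 0, 0]],
])

```text
clock: 27.35
position: [0.5073, -0.0135, 0.1132]
tcp_rot: [[-1.0, 0.008, -0.005], [0.008, 1.0, -0.004], [0.005, -0.004, -1.0]]
force: [-2.3, -0.3, -0.2]
gripper_width: 0.0182
```

Run:
```python
from h import *
s=bot.get_image("scene"); crop(s,200,130,320,220,"n4.png")
q=bot.sense(); print(q["force"],q["torque"],q["clock"],q["position"],np.round(q["joints"],2)); tgt([.508,-.013,.102],180)
```

```text
[-2.15205753 -0.67660661  0.4513192 ] [ 0.02420068  0.40565677 -0.02226493] 27.4 [ 0.50730382 -0.01348022  0.11302299] [ 0.89  0.75 -1.23  1.98  0.84  1.05  0.82]
shift cm [-0.07, 0.05, 1.1] rot [-0.004, -0.005, -0.008]
```

View pics/n4.png

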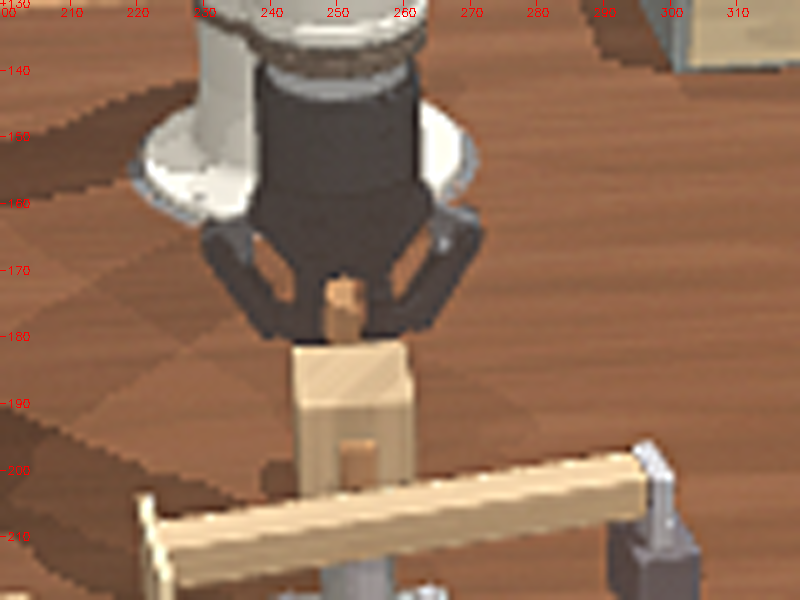

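Request:
jog_arm([
  [[0, 0, 0.4, 0, 0, 0, 0], [0, 0, 0.7, 0, 0, 0, 0], [0, 0, 0.9, 0, 0, 0, 0], [0, 0, 1.1, 0, 0, 0, 0], [0, 0, 1.2, 0, 0, 0, 0]],
])

```text
clock: 28.02
position: [0.5072, -0.0134, 0.1031]
tcp_rot: [[-1.0, 0.008, -0.005], [0.008, 1.0, -0.006], [0.005, -0.007, -1.0]]
force: [-14.8, -3.0, 31.3]
gripper_width: 0.0178
```

Run:
```python
from h import *
s=bot.get_image("scene"); crop(s,200,130,320,220,"n5.png")
q=bot.sense(); print(q["force"],q["torque"],q["clock"],q["position"],np.round(q["tcp_rot"],3).tolist())
```

```text
[-12.86872192  -3.9550721   27.93386614] [-0.70452376  1.82736732 -0.13788144] 28.075 [ 0.5072577  -0.01339422  0.10325242] [[-1.0, 0.008, -0.005], [0.008, 1.0, -0.007], [0.004, -0.007, -1.0]]
```

View pics/n5.png

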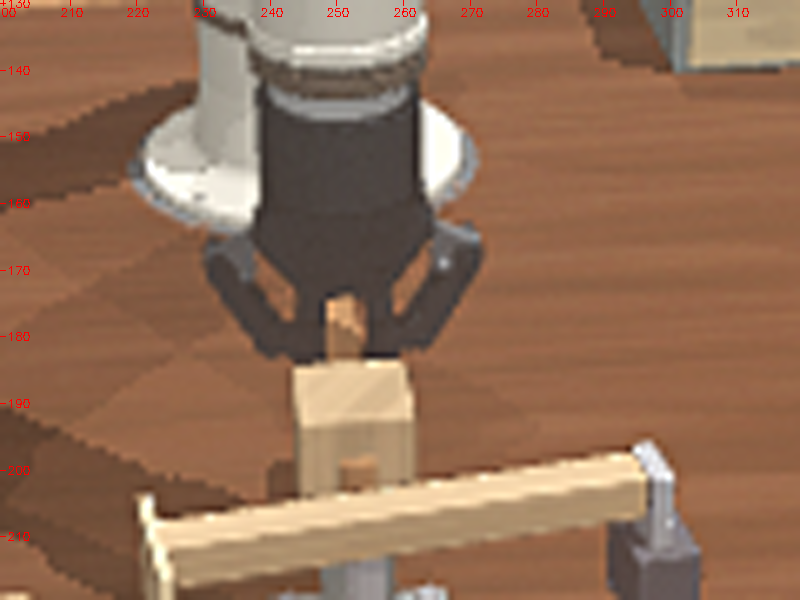

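Request:
jog_arm([
  [[0, 0, -1, 0, 0, 0, 0], [0, 0, -2.5, 0, 0, 0, 0], [0, 0, -5, 0, 0, 0, 0], [0, -0.5, -8, 0, 0, 0, 0], [0.5, 1, -10, 0, 0, 0, 0], [1, 4, -10, 0, 0, 0, 0], [2, 8, -10, 0, 0, 0, 0], [3, 12, -10, 0, 0, 0, 0]],
])

```text
clock: 29.08
position: [0.4775, 0.1094, 0.2026]
tcp_rot: [[-1.0, 0.008, -0.005], [0.008, 1.0, -0.006], [0.005, -0.006, -1.0]]
force: [1.2, -0.4, -3.3]
gripper_width: 0.0181
```

Run:
```python
from h import *
s=bot.get_image("scene");t=bot.get_image("top")
crop(s,155,185,255,260,"p1.png");crop(s,215,180,315,255,"p2.png");crop(t,210,120,360,232,"p3.png")
q=bot.sense(); print(q["force"],q["clock"],q["position"],np.round(q["joints"],2)); tgt([.462,.315,.13],225)
```

```text
[-0.16448661  0.20948846 -3.09605289] 29.175 [0.47604366 0.11382787 0.20345306] [ 0.76  0.61 -1.37  1.95  0.66  1.15  0.69]
shift cm [1.35, 20.15, 7.28] rot [-0.002, -0.005, -0.784]
```

View pics/p1.png

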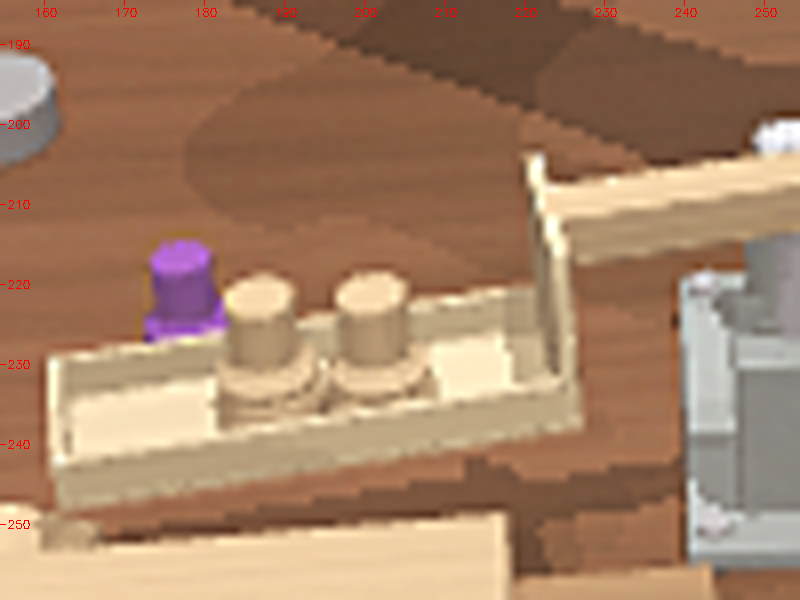

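View pics/p2.png

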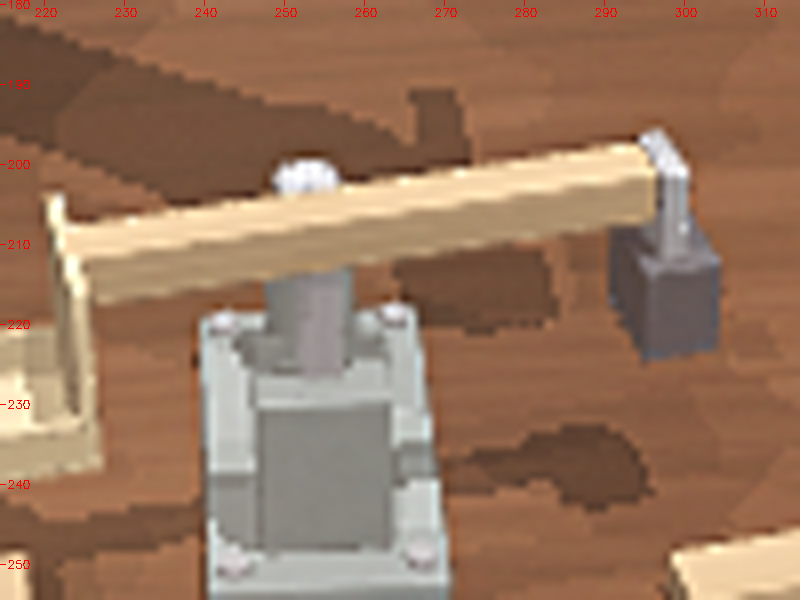

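View pics/p3.png

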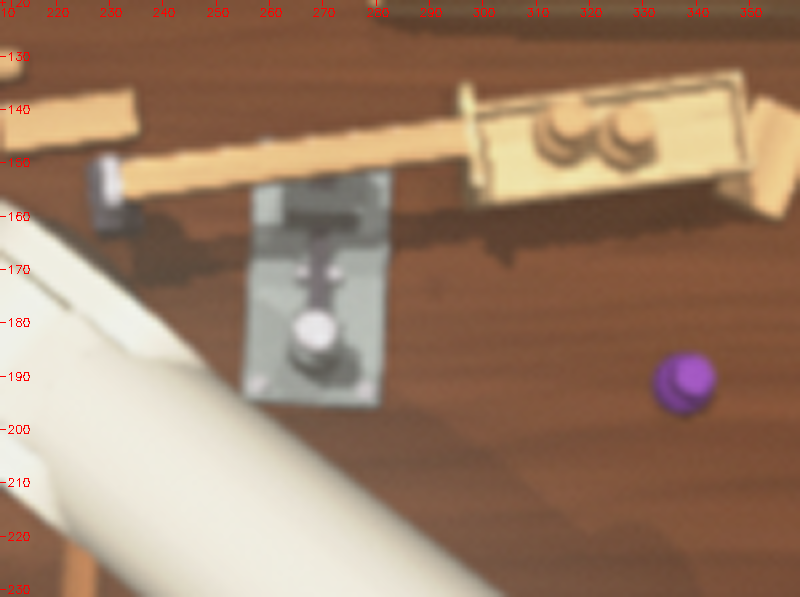

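Request:
jog_arm([
  [[0.2, 3, 0, 0, 0, -0.1, 0], [0.4, 6.5, 0, 0, 0, -0.25, 0], [0.6, 10, 0, 0, 0, -0.4, 0], [0.9, 13.5, 0, 0, 0, -0.55, 0], [1.2, 17, 1, 0, 0, -0.7, 0], [1.3, 20, 3, 0, 0, -0.784, 0], [1.35, 20.1, 5.5, 0, -0.005, -0.784, 0], [1.35, 20.1, 7.3, 0, -0.005, -0.784, 0]],
])

```text
clock: 30.18
position: [0.4609, 0.3147, 0.1285]
tcp_rot: [[-0.706, -0.708, -0.001], [-0.708, 0.706, -0.003], [0.002, -0.001, -1.0]]
force: [0.5, -0.7, -3.8]
gripper_width: 0.0184
```

Run:
```python
from h import *
s=bot.get_image("scene");crop(s,290,110,430,215,"r1.png")
q=bot.sense(); print(q["force"],q["clock"],q["position"],np.round(q["joints"],2)); tgt([.462,.3155,.03],225)
```

```text
[-0.40833938 -1.73554324 -4.78681269] 30.225 [0.46059083 0.31313637 0.12639149] [ 0.24  0.86 -1.29  1.86  0.91  1.18  0.98]
shift cm [-0.32, 0.08, 9.64] rot [-0.001, -0.005, 0.0]
```

View pics/r1.png

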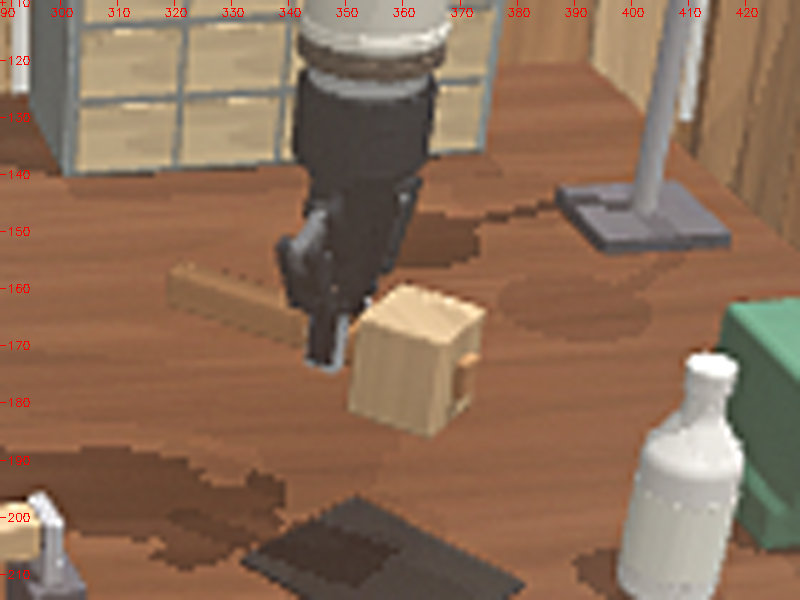

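Mallet is level in the grip above the mat; lower it.

Request:
jog_arm([
  [[-0.2, 0, 3, 0, -0.003, 0, 0], [-0.3, 0, 6, 0, -0.003, 0, 0], [-0.3, 0, 8.5, 0, -0.003, 0, 0], [-0.3, 0, 9.6, 0, -0.003, 0, 0], [-0.3, 0, 10.2, 0, -0.003, 0, 0], [-0.3, 0, 10.5, 0, -0.003, 0, 0]],
])

```text
clock: 30.98
position: [0.4629, 0.315, 0.0219]
tcp_rot: [[-0.707, -0.707, 0.0], [-0.707, 0.707, -0.002], [0.001, -0.001, -1.0]]
force: [0.4, 0.0, -3.3]
gripper_width: 0.0183
```

Request:
jog_arm([
  [[0, 0, 0.1, 0, 0, 0, 0], [0, 0, 0.2, 0, 0, 0, 0], [0, 0, 0.2, 0, 0, 0, 0]],
])

```text
clock: 31.35
position: [0.4631, 0.3151, 0.0202]
tcp_rot: [[-0.707, -0.707, 0.001], [-0.707, 0.707, -0.002], [0.001, -0.002, -1.0]]
force: [-0.2, 0.4, -3.1]
gripper_width: 0.0179
```

Request:
jog_arm([
  [[0, 0, 0.1, 0, 0, 0, 0], [0, 0, 0.15, 0, 0, 0, 0], [0, 0, 0.15, 0, 0, 0, 0]],
])

```text
clock: 31.72
position: [0.4631, 0.3151, 0.0198]
tcp_rot: [[-0.707, -0.707, 0.001], [-0.707, 0.707, -0.002], [0.001, -0.003, -1.0]]
force: [-2.8, -4.8, 7.0]
gripper_width: 0.0185
```

Contact. Release and rise.

Request:
jog_arm([
  [[0, 0, 0, 0, 0, 0, 0.35], [0, 0, 0, 0, 0, 0, 0.5], [0, 0, 0, 0, 0, 0, 0.6], [0, 0, 0, 0, 0, 0, 0.6], [0, 0, -3, 0, 0, 0, 0.6], [0, 0, -8, 0, 0, 0, 0.6], [0, 0, -14, 0, 0, 0, 0.6], [0, 0, -18, 0, 0, 0, 0.6]],
])

```text
clock: 32.72
position: [0.4631, 0.3162, 0.2025]
tcp_rot: [[-0.707, -0.707, 0.003], [-0.707, 0.707, -0.001], [-0.001, -0.003, -1.0]]
force: [0.8, 0.3, -0.2]
gripper_width: 0.0514
```

Run:
```python
from h import *
s=bot.get_image("scene");crop(s,150,110,430,300,"r2.png")
q=bot.sense(); print(q["force"],q["clock"],q["position"],np.round(q["joints"],2))
a=-np.degrees(0)
tgt([.60,.10,.25],90);tgt([.653,-.0145,.25],90+7.5)
```

```text
[-0.3023135   1.70063203  3.20626235] 32.775 [0.46428189 0.31833501 0.20703959] [ 0.29  0.78 -1.39  1.79  0.81  1.28  1.05]
shift cm [5.82, -25.05, -4.26] rot [0.007, 0.007, 2.357]
shift cm [10.18, -36.89, -4.25] rot [0.006, 0.007, 2.226]
```

View pics/r2.png

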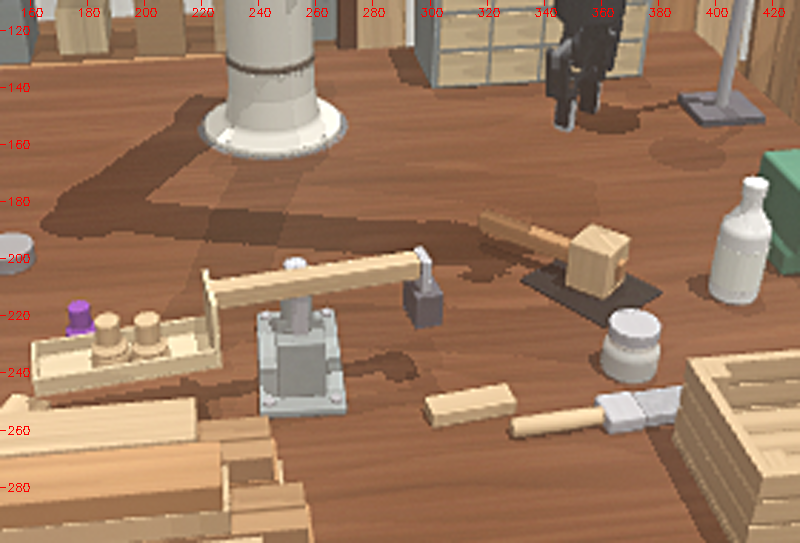

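Request:
jog_arm([
  [[1, -4, -4.2, 0, 0, 0.18, 0.6], [2, -9, -6, 0, 0, 0.36, 0.6], [3.5, -14, -6, 0, 0, 0.54, 0.6], [5, -19, -6, 0, 0, 0.72, 0.6], [6.5, -24, -6, 0, 0, 0.9, 0.6], [8, -29, -6, 0, 0, 1.08, 0.6], [9.2, -33, -6, 0, 0, 1.26, 0.6], [10.2, -36.9, -6, 0, 0, 1.44, 0.6]],
])

```text
clock: 33.78
position: [0.6532, -0.0166, 0.267]
tcp_rot: [[-0.789, 0.614, 0.007], [0.614, 0.789, 0.003], [-0.004, 0.006, -1.0]]
force: [0.6, 0.4, 0.0]
gripper_width: 0.0514
```

Run:
```python
from h import *
q=bot.sense(); print(q["force"],q["clock"],q["position"],np.round(q["joints"],2))
tgt([.653,-.0145,.22],97.5)
```

```text
[0.57778921 0.39767548 0.02592089] 33.775 [ 0.65319429 -0.0166415   0.2670208 ] [ 0.69  0.69 -1.11  1.49  0.62  1.34  0.44]
shift cm [0.17, 0.13, 4.7] rot [0.007, 0.001, 0.779]
```

Request:
jog_arm([
  [[0.1, 0.1, 0, 0, 0, 0.18, 0.6], [0.1, 0.1, 0, 0, 0, 0.36, 0.6], [0.1, 0.1, 0, 0, 0, 0.54, 0.6], [0.15, 0.1, 1, 0, 0, 0.72, 0.6], [0.15, 0.1, 3, 0.005, 0, 0.779, 0.6], [0.15, 0.1, 4.7, 0.007, 0, 0.779, 0.6], [0.15, 0.1, 4.7, 0.007, 0, 0.779, 0.6]],
])

```text
clock: 34.65
position: [0.6518, -0.015, 0.218]
tcp_rot: [[-0.132, 0.991, -0.002], [0.991, 0.132, -0.001], [-0.0, -0.002, -1.0]]
force: [-0.1, -0.8, 0.4]
gripper_width: 0.0514
```

Run:
```python
from h import *
s=bot.get_image("scene");crop(s,200,130,320,220,"r3.png");t=bot.get_image("top");crop(t,210,120,360,232,"r4.png")
q=bot.sense(); print(q["force"],q["clock"],q["position"],np.round(q["joints"],2))
tgt([.653,-.0145,.125],97.5)
```

```text
[-0.24086814 -0.42163441 -0.65616479] 34.75 [ 0.6530286  -0.01461584  0.22003368] [ 0.59  0.65 -0.91  1.54  0.54  1.21 -0.28]
shift cm [0.02, -0.01, 9.5] rot [0.001, 0.0, 0.001]
```

View pics/r3.png

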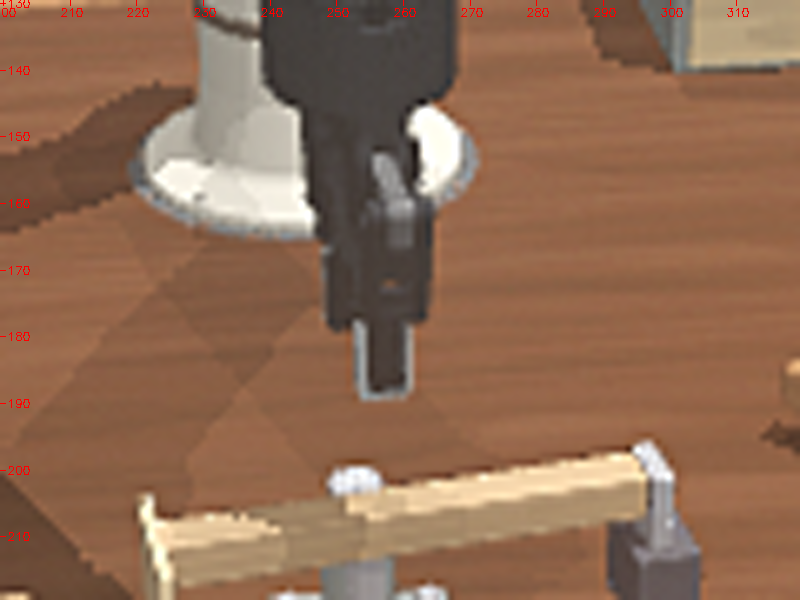

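View pics/r4.png

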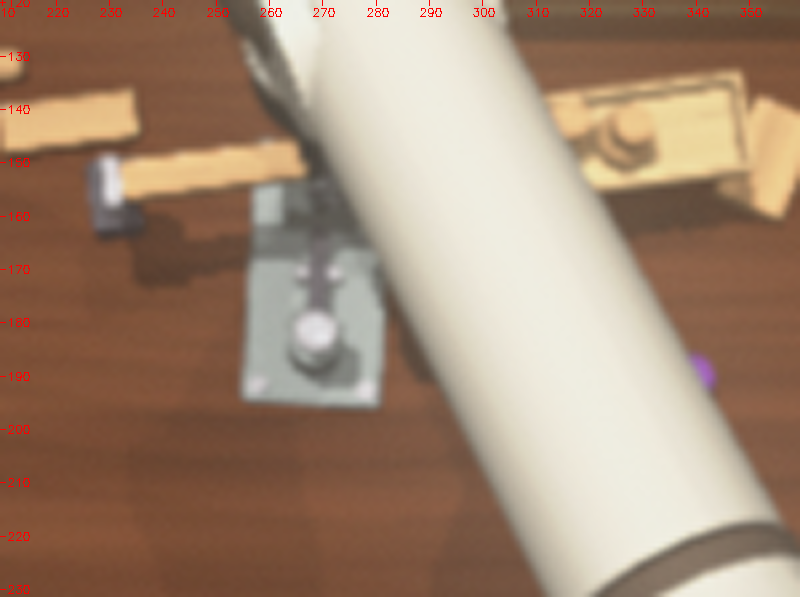

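Request:
jog_arm([
  [[0, 0, 3, 0, 0, 0, 0.6], [0, 0, 6, 0, 0, 0, 0.6], [0, 0, 8.3, 0, 0, 0, 0.6], [0, 0, 9.4, 0, 0, 0, 0.6], [0, 0, 9.4, 0, 0, 0, 0.4], [0, 0, 9.4, 0, 0, 0, 0], [0, 0, 9.4, 0, 0, 0, 0], [0, 0, 9.4, 0, 0, 0, 0]],
], force=60)

```text
clock: 35.75
position: [0.6537, -0.0144, 0.1272]
tcp_rot: [[-0.132, 0.991, 0.002], [0.991, 0.132, -0.0], [-0.001, 0.002, -1.0]]
force: [-2.9, -0.3, 4.6]
gripper_width: 0.021
```

Request:
jog_arm([
  [[0, 0, 0, 0, 0, 0, 0], [0, 0, 0, 0, 0, 0, 0], [0, 0, -0.5, 0, 0, 0, 0], [0, 0, -1.5, 0, 0, 0, 0], [0, 0, -3, 0, 0, 0, 0], [0, 0, -4.5, 0, 0, 0, 0], [0, 0, -5, 0, 0, 0, 0], [0, 0, -5, 0, 0, 0, 0]],
])

```text
clock: 36.75
position: [0.6538, -0.0145, 0.1779]
tcp_rot: [[-0.132, 0.991, 0.003], [0.991, 0.132, -0.001], [-0.001, 0.003, -1.0]]
force: [-0.1, -0.0, -7.6]
gripper_width: 0.0208
```

Run:
```python
from h import *
s=bot.get_image("scene");crop(s,150,110,350,260,"r5.png")
q=bot.sense(); print(q["force"],q["torque"],q["clock"],q["position"],q["gripper_width"])
tgt([.443,.036,.175],90)
```

```text
[-0.63233461 -0.08461159 -7.58999258] [3.68931494e-05 1.59393173e-02 6.91456570e-02] 36.8 [ 0.65339898 -0.01452311  0.17725396] 0.02089283078399077
shift cm [7.78, -20.19, 0.17] rot [0.002, 0.001, 0.132]
```

View pics/r5.png

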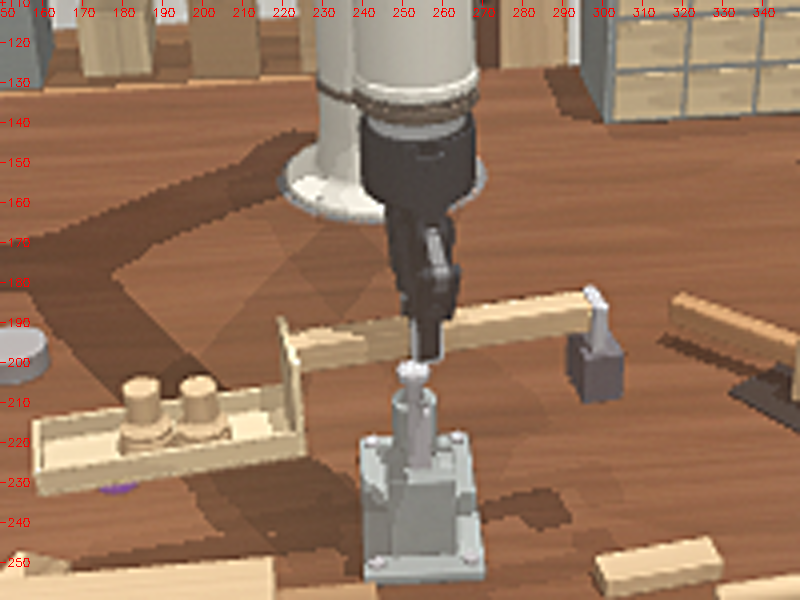

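Request:
jog_arm([
  [[0.8, -2, 0, 0, 0, 0.02, 0], [1.8, -5, 0, 0, 0, 0.04, 0], [3, -8, 0, 0, 0, 0.06, 0], [4.2, -11, 0, 0, 0, 0.08, 0], [5.4, -14, 0, 0, 0, 0.1, 0], [6.5, -17, 0, 0, 0, 0.12, 0], [7.5, -19.4, 0, 0, 0, 0.13, 0], [7.8, -20.2, 0, 0, 0, 0.132, 0]],
])

```text
clock: 37.8
position: [0.4409, 0.0364, 0.1764]
tcp_rot: [[-0.001, 1.0, 0.001], [1.0, 0.001, -0.002], [-0.002, 0.001, -1.0]]
force: [0.5, -0.8, -6.6]
gripper_width: 0.021
```

Request:
jog_arm([
  [[0, 0, 0, 0, 0, 0, 0], [0, 0, 2, 0, 0, 0, 0], [0, 0, 4.5, 0, 0, 0, 0], [0, 0, 7, 0, 0, 0, 0], [0, 0, 9.5, 0, 0, 0, 0], [0, 0, 11, 0, 0, 0, 0], [0, 0, 11.5, 0, 0, 0, 0], [0, 0, 11.5, 0, 0, 0, 0]],
])

```text
clock: 38.8
position: [0.4416, 0.0363, 0.0616]
tcp_rot: [[-0.002, 1.0, 0.001], [1.0, 0.002, -0.002], [-0.002, 0.001, -1.0]]
force: [-0.3, 0.6, -6.7]
gripper_width: 0.0208
```

Run:
```python
from h import *
s=bot.get_image("scene");crop(s,150,110,350,260,"r6.png")
q=bot.sense(); print(q["force"],q["torque"],q["clock"],q["position"],q["gripper_width"])
tgt([.443,.036,.0505],90)
```

```text
[ 0.31961195  0.94079618 -6.35110047] [ 0.02400254 -0.02644328 -0.02434734] 38.85 [0.44179227 0.03630316 0.0618784 ] 0.020975015875459625
shift cm [-0.03, 0.12, 1.14] rot [0.002, 0.002, 0.001]
```

View pics/r6.png

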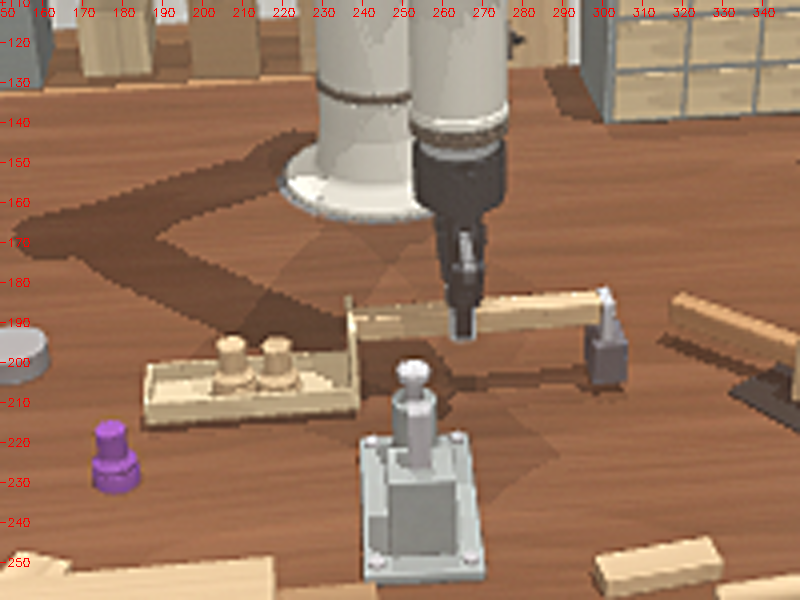

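Request:
jog_arm([
  [[0, 0, 0.5, 0, 0, 0, 0], [0, 0, 0.8, 0, 0, 0, 0], [0, 0, 1.0, 0, 0, 0, 0], [0, 0, 1.1, 0, 0, 0, 0], [0, 0, 1.15, 0, 0, 0, 0]],
])

```text
clock: 39.48
position: [0.4418, 0.0361, 0.0511]
tcp_rot: [[-0.001, 1.0, 0.002], [1.0, 0.001, -0.004], [-0.004, 0.002, -1.0]]
force: [-6.8, -1.2, 13.1]
gripper_width: 0.0214
```

Request:
jog_arm([
  [[0, 0, 0, 0, 0, 0, 0.35], [0, 0, 0, 0, 0, 0, 0.5], [0, 0, 0, 0, 0, 0, 0.6], [0, 0, 0, 0, 0, 0, 0.6], [0, 0, -3, 0, 0, 0, 0.6], [0, 0, -8, 0, 0, 0, 0.6], [0, 0, -14, 0, 0, 0, 0.6], [0, 0, -18, 0, 0, 0, 0.6]],
])

```text
clock: 40.48
position: [0.442, 0.0372, 0.2334]
tcp_rot: [[-0.002, 1.0, 0.004], [1.0, 0.002, -0.004], [-0.004, 0.004, -1.0]]
force: [0.5, -1.1, 0.7]
gripper_width: 0.0512
```

Request:
jog_arm([
  [[0, -3, -2, 0, 0, 0, 0.6], [0, -5, -2, 0, 0, 0, 0.6], [0, -5, -2, 0, 0, 0, 0.6], [0, -5, -2, 0, 0, 0, 0.6]],
])

```text
clock: 40.98
position: [0.3926, 0.0368, 0.2533]
tcp_rot: [[-0.001, 1.0, 0.005], [1.0, 0.001, -0.004], [-0.004, 0.005, -1.0]]
force: [-0.3, 0.5, -0.1]
gripper_width: 0.0514
```

Run:
```python
from h import *
s=bot.get_image("scene");crop(s,150,130,430,300,"z1.png");t=bot.get_image("top");crop(t,90,130,350,260,"z2.png")
q=bot.sense(); print(q["force"],q["clock"],q["position"])
```

```text
[ 0.6317127   0.87126138 -0.1276036 ] 41.075 [0.39252606 0.0373839  0.25318652]
```

View pics/z1.png

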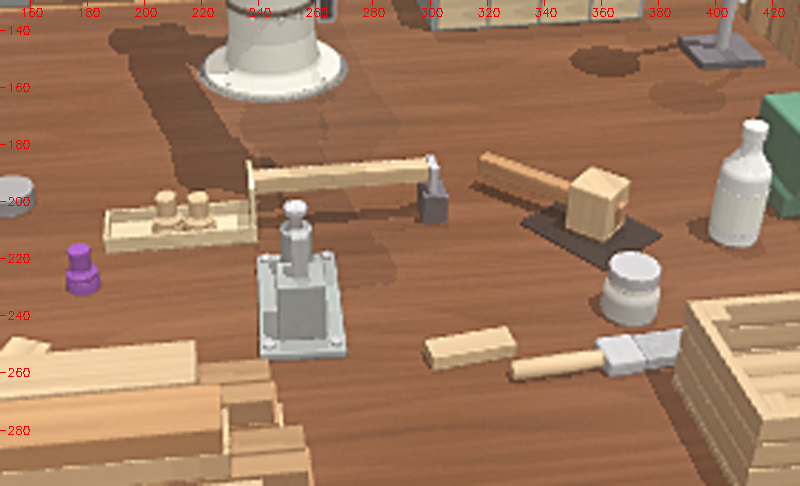

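View pics/z2.png

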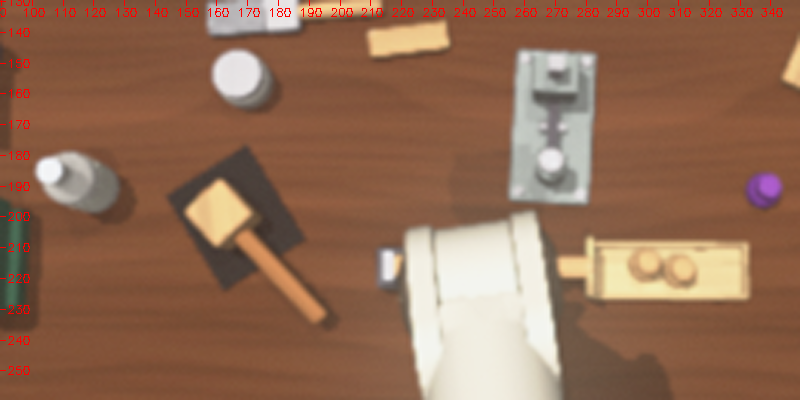

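Run:
```python
from fit import *
s=bot.get_image("scene");t=bot.get_image("top")
a=lambda u,v:np.array([155+u/8-.5,185+v/8-.5]); b=lambda u,v:np.array([215+u/8-.5,180+v/8-.5]); c=lambda u,v:np.array([210+u/5.333-.5,120+v/5.333-.5])
PS=[((280,31,20),a(62,467)),((280,-31,20),a(50,358)),((105,-31,76),a(533,155)),((105,31,76),a(568,235)),((280,31,0),a(70,510)),((-100,11,76),b(655,172)),((-100,11,54),b(655,218)),((-100,22,0),b(647,360)),((-130,22,0),b(718,350))]
PT=[((280,31,20),c(742,72)),((280,-31,20),c(747,168)),((105,31,76),c(467,88)),((105,-31,76),c(478,190)),((-100,11,76),c(125,163)),((-100,-11,76),c(128,195))]
for roll in (0,.04,.08):
  def res(p):
    R=(Ro.from_euler('z',-90+np.degrees(p[3]),degrees=True)*Ro.from_euler('yx',[p[4],roll])).as_matrix()
    return np.concatenate([proj(d,R@(np.array(X)/1000)+p[:3])-uv for d,P in((s,PS),(t,PT)) for X,uv in P])
  r=least_squares(res,[.65,0,.076,0,0],x_scale=[.01]*5); print(roll,np.round(r.x,3),np.sqrt(np.mean(r.fun**2)))
fit(s,[],PS,[]); fit([],t,[],PT) if 0 else 0
```

```text
0 [0.651 0.    0.076 0.134 0.001] 0.7496191717428199
0.04 [0.653 0.001 0.077 0.13  0.002] 0.7155497756119994
0.08 [0.656 0.001 0.077 0.126 0.003] 0.7431221005028447
origin mm [6.589e+02 4.000e-01 8.110e+01] yaw,pitch(tray down+),roll [ 0.167 -0.023  0.028] tilt 0.03610438356557548 rms 0.5851030899567492
saddle in carrier [17.8 -7.5 48.7]
```

Run:
```python
from cell import bot
print(bot.job_done())
```

```text
the job is handed in; nothing more can be done
None
```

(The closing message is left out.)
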